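# Seat the marking template on its pins and lock it

### The job

Put the aluminium marking template on the plywood marking board so that both locating pins stand in its two locating holes and it lies fully flat on the carton blank: rest it lightly on the pins and slide it sideways until it drops, without forcing it. Once it is down, slide the catch at the board's far side fully home over the template's edge, then let go; leave everything else on the bench where it is.

Things in the scene. Friction and masses are not known exactly. Their poses are not given: they have to be found in the camera images.
- template: Aluminium plate 150 (its x) by 200 (its y) by 6 mm, 0.33 to 0.53 kg, lying loose and flat on the table; origin: centre of its underside, z up. It has two small locating holes near its +x edge and, beside its handle, two large 71 x 29 mm marking windows that are not for the pins. On the board, its x must point the way the board's x does.
- template_handle (a point): Top centre of the template's black bow handle, 46 mm above the plate's underside. Its bar is 70 mm long along the plate's x, 14 mm wide (y), 16 mm high, open below between two end posts. Grip it across at its middle, fingers closing along the plate's y; the plate hangs nearly balanced there.
- hole_round (a point): Centre of the template's round locating hole, 11 mm diameter, at the underside: template frame (55, 70, 0) mm.
- hole_slot (a point): Centre of the template's other locating hole, a rectangular slot 11 mm (x) by 14 mm (y), at the underside: template frame (55, -70, 0) mm.
- board: Fixed plywood marking board 250 (x) by 240 (y) mm; origin: centre of its underside, on the table; x to its far side away from the robot, z up. A flat carton blank covers its near part, up to x = +24 mm; the blank's top, on which the template must lie, is 18 mm above the origin. The seated template's centre is at board x = -15 mm.
- pins_mid (a point): Board frame (40, 0, 18) mm: middle of the pin bar's adjusting range. Two upright steel pins, 9 mm thick with flat tips with rounded rims, 9 mm above the blank's top, stand on this steel bar 70 mm to either side (y) of its middle, which is clamped at y = -20 to +20 mm from here; the shift is not measured. A template resting on the pins outside its holes slopes, far side up, and can creep to -x.
- catch (a joint): Steel catch at the board's far side, at y = 0: 0 is open (at first 0 to 4 mm), 0.028 m is home. It slides to the board's -x against 2 N friction and stays where left. Its flat tongue, 30 mm wide, passes 2.5 mm over a seated template; its tip goes from board x = +68 to +40 mm (the template's edge is at +60). A template not down on its pins is in its way.
- catch_post (a point): Top centre of the catch's upright black post, 16 x 16 mm, 36 mm of it free above the tongue; it moves with the catch. When open it stands at about board (106, 0, 68) mm. Push it or pinch it from above.
- tape_roll: Roll of clear tape, ring 96 mm across, 46 mm high, near the board's robot side. Leave alone. Origin: centre of its underside.
- tape_core: Empty cardboard tape core, ring 84 mm across, 25 mm high, near the template. Leave alone. Origin: centre of its underside.
- marker: Marker pen 130 mm long, 19 mm thick, lying beyond the board. Leave alone. Origin: centre of its underside.
- small_carton: Closed carton 110 x 160 x 90 mm. Leave alone. Origin: centre of its underside.
- glue_bottle: White bottle 60 mm across, 150 mm high. Leave alone. Origin: centre of its underside.
Not all that is in view belongs to the job. What is shaped like the template but turquoise is not meant.

How it is judged:
By the outcome, as a careful person would: the job done as asked, in the order asked, and still so for the second after the job is handed in, with the robot touching nothing.
It also fails if it takes over 67 s, if anything falls off the work surface, if the arm or the gripper's body presses on something with over 40 N, if the wrist force passes 120 N, or if a joint passes its speed limit or range.

### The arm

A 6-joint arm with a two-finger parallel gripper is mounted at the origin on the work surface. World frame = base frame: x ahead of the robot, y to its left, z up, the work surface at z = 0. Lengths are in mm, angles in rad, forces in N, time in s.
With the tool pointing down it reaches from about 350 to 875 mm from the base axis. Payload 4.2 kg.
Tool frame: the origin (TCP) lies midway between the tips of the shut fingers; the grasp point (between the pads) lies 19 mm behind it; z points along the fingers, y is the line along which they close (so a half turn about z gives the same grasp; the last joint's range is limited). The gripper opens to 85 mm and grips with 20 to 120 N. Pads are 22 mm wide; open, the fingers measure 114 mm over their backs; the gripper's body (76 mm by 85 mm) begins 54 mm behind the grasp point. The pads swing forward as they close: fully open they stand 13 mm farther back than shut.
Start: joints at [-0.956, 0.385, 0.008, 0, -1.194, -0.259], TCP at [217.727, -585.828, 203.612] pointing down, gripper open.
Joint ranges: [-3.14, 3.14], [-1.21, 2.06], [-1.07, 1.41], [-3.16, 2.05], [-2.99, -0.16], [-3.1, 3.1]. Speed limits (rad/s): [2.79, 2.79, 3.14, 3.14, 3.14, 3.14].

### API

Orientations are given as a unit quaternion [x, y, z, w].
In Python, from bench import arm gives the robot as it stands.
- The arm moves only by the tool send_rows, never from a script. Its argument "targets" is a list of rows, each an object of numbers: "gripper": the gripper command: -1 is fully open, 1 is shut, values between are in proportion; "x", "y", "z": the shift along the tool's x, y, z in cm; "ax", "ay", "az": the turn, a rotation vector about the tool's x, y, z in degrees. A call has 1 to 5 rows; each row shifts and turns the commanded pose from where the row before left it, along the tool's axes as they then stand; what a row does not reach is not made up. A row lasts 1/12 s, in which the tool goes at most 41.7 mm and 7.16 degrees, less where a joint would pass 70% of its speed; a pose out of reach is approached as far as the arm can. A call is refused whole if a number of a shift passes 4.17 or a number of a turn 7.16, either way. A call with a gripper value outside its range is refused whole. The fingers move at their own pace and stop on an object; the grip force is fixed at half the most. Time passes only in rows, so rows that do not move let the fingers close. It gives the time, the measured TCP pose, the force, the opening and the grip force at its end, in the units of the state.
- arm.read_state(): the state, without advancing time (a new reading comes with each control period).
- arm.get_image(name): name is "scene" or "side" or "wrist"; returns (picture, depth): 480x640x3 uint8, red, green, blue; 480x640 float32, mm along the optical axis (not along the pixel's ray), 0 where there is no reading.
- arm.camera_model(name): a dict with "fx", "fy", "cx", "cy" (pixels), "distortion" ([k1, k2, p1, p2, k3] as OpenCV has them; the pictures are not rectified), "cam_to_world" (4x4, takes a point from camera to world coordinates). Camera axes: x right, y down, z forward; pixel columns grow to the right and rows downward; lengths in mm; the calibration is good to about 2 mm. A picture is of the moment at which its call begins: read the wrist's pose just before it. camera_model takes no time and is no camera call; for the wrist camera it gives the pose at the moment of the call.
- arm.job_done(): hands the job in; it is judged then, once.
Trained networks look in the newest picture that a camera, given by its name, has taken for a name from the list of things; names that differ only in an ending like _2 or _b are one class to them, and where a whole thing is asked for, a point or a joint stands for the part that bears it (a point fixed in the world has none). Each returns a list of dicts, best first, with "score" (0 to 1); they miss things now and then, are a little off and sometimes report something else, mostly with a low value. They report only what shows in the picture. A call takes as long as a camera call. They do not tell look-alikes from the thing itself.
- arm.boxes_of(camera, thing): "rect" ([left, top, width, height] in pixels, round what is visible of it).
The state is a dict: "clock": time; "joints": joint angles; "joint_vel": joint speeds; "joint_efforts": joint torques, N m; "position": TCP position; "ee_rot": TCP orientation; "contact_force": force on the tool from outside, world axes, zero at the start; "wrist_torque": the same for the moment, N m; "gripper_width": finger opening in mm; "grasp_force": force on a finger pad.
Only numpy, scipy, OpenCV 4.12 (cv2) and the standard library are available. Lean on these libraries where they do the work, as an engineer would, in place of code of your own. Each camera call takes 0.05 s, during which the arm holds its last target. There are 200 camera calls.

## Working session

There is one attempt and no reset: what is moved stays moved. The work goes in short steps, Python scripts to look and compute and a tool call to move; the robot and the scene stay as the last step left them, time stands still between calls to the robot, and variables do not carry over. Pictures are saved under pics/ and viewed, at most 10 in all, crops included, and the job is handed in when it is done.

Besides the shell and the picture viewer there is one more tool, called after "Call:" as name(argument=value, ...), one argument or row to a line, values as JSON. send_rows: Moves the arm, as the interface text tells. Its arguments: {"type":"object","properties":{"targets":{"type":"array"}},"required":["targets"]}

```bash
ls; mkdir -p pics; cat > h.py <<'E'
import numpy as np, cv2
from bench import arm
from scipy.spatial.transform import Rotation as R
def cloud(n):
    im,d=arm.get_image(n); m=arm.camera_model(n)
    K=np.array([[m['fx'],0,m['cx']],[0,m['fy'],m['cy']],[0,0,1.]])
    u,v=np.meshgrid(np.arange(640.),np.arange(480.))
    p=cv2.undistortPoints(np.stack([u,v],-1).reshape(-1,1,2),K,np.array(m['distortion'])).reshape(480,640,2)
    P=np.dstack([p*d[...,None],d]); T=np.array(m['cam_to_world'])
    return im,d,P@T[:3,:3].T+T[:3,3]
def save(im,name): cv2.imwrite('pics/'+name,im[...,::-1])
E
python3 - <<'E'
from h import *
s=arm.read_state(); print(s['clock'],s['position'],s['ee_rot'])
ims=[]
for c in ('scene','side'):
    im,d,W=cloud(c); np.savez(c+'.npz',im=im,W=W,d=d); save(im,c+'.png')
    for t in ('template','template_handle','board','catch','catch_post','hole_round','tape_core'):
        print(c,t,[(b['rect'],round(b['score'],2)) for b in arm.boxes_of(c,t)][:3])
E
```

```text
pics
0.0 [ 217.51260759 -585.23800034  202.50948167] [-1.76891717e-01  9.84229693e-01  1.08272425e-03 -2.43976363e-04]
scene template [([211.8, 225.5, 85.5, 68.3], 0.95), ([134.2, 166.6, 88.3, 65.6], 0.74), ([238.5, 182.0, 30.2, 31.2], 0.25)]
scene template_handle [([210.5, 226.4, 91.4, 70.9], 0.89), ([137.3, 165.4, 84.4, 65.2], 0.79)]
scene board [([351.2, 154.5, 115.7, 100.5], 0.93), ([165.6, 297.5, 26.3, 38.4], 0.7)]
scene catch [([211.1, 227.1, 88.7, 69.2], 0.61)]
scene catch_post [([420.8, 219.6, 17.6, 20.2], 0.67)]
scene hole_round [([131.6, 163.4, 84.9, 73.0], 0.81), ([209.7, 229.2, 88.9, 67.1], 0.69)]
scene tape_core [([232.5, 181.8, 33.3, 32.9], 0.79)]
side template [([278.0, 175.5, 67.7, 62.3], 0.94), ([376.1, 140.8, 79.3, 58.9], 0.81), ([231.2, 319.2, 150.0, 133.4], 0.56)]
side template_handle [([278.0, 173.4, 68.7, 63.4], 0.95), ([378.5, 141.9, 76.7, 58.3], 0.7)]
side board [([231.3, 319.3, 151.0, 133.6], 0.93)]
side catch [([238.6, 366.3, 28.0, 28.1], 0.83)]
side catch_post [([240.1, 366.5, 24.8, 27.2], 0.82), ([381.1, 325.8, 55.7, 57.8], 0.18)]
side hole_round [([374.9, 139.8, 77.7, 60.5], 0.8), ([274.9, 176.6, 70.5, 59.7], 0.79), ([235.9, 365.9, 30.7, 27.2], 0.35)]
side tape_core [([372.6, 200.4, 33.0, 38.3], 0.8), ([277.7, 174.0, 68.0, 62.0], 0.37)]
```

View pics/scene.png

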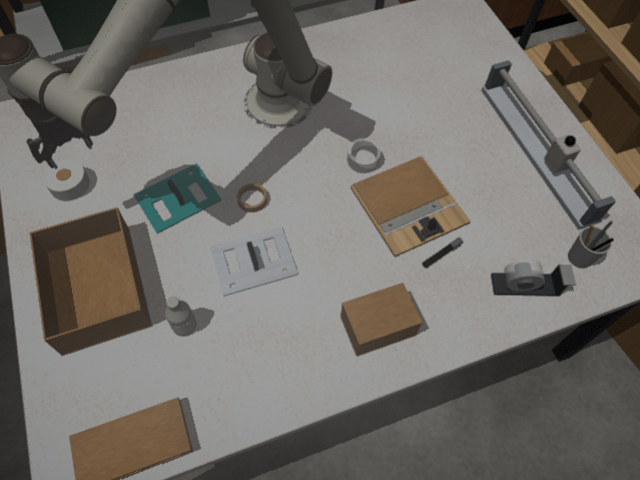

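View pics/side.png

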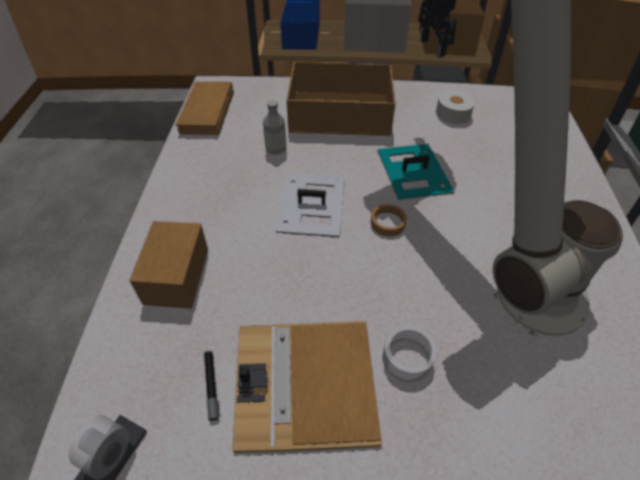

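The scene picture shows the grey template at about (255,260), its small holes on the far edge at (233,286) and (290,268). The board is at (410,205) with its catch post at (428,228). Next I measure both.

```bash
python3 - <<'E'
from h import *
for c,tb,bb in (('scene',(205,220,100,82),(340,145,140,120)),('side',(265,165,90,80),(220,305,175,155))):
    f=np.load(c+'.npz');W=f['W'];im=f['im'].astype(int)
    m=arm.camera_model(c); print(c,'cam at',np.round(np.array(m['cam_to_world'])[:3,3]))
    def reg(b): 
        x,y,w,h=b; return W[y:y+h,x:x+w].reshape(-1,3),im[y:y+h,x:x+w].reshape(-1,3)
    P,C=reg(tb)
    print('table z',np.median(P[np.abs(P[:,2])<15,2]))
    for nm,s in (('plate',(P[:,2]>3.5)&(P[:,2]<15)),('handle',(P[:,2]>36)&(P[:,2]<60))):
        q=P[s]; print(nm,len(q),cv2.minAreaRect(q[:,:2].astype(np.float32)),np.median(q[:,2]))
    P,C=reg(bb)
    s=(P[:,2]>10)&(P[:,2]<30); q=P[s]; print('board',len(q),cv2.minAreaRect(q[:,:2].astype(np.float32)),np.median(q[:,2]))
    s=(P[:,2]>55)&(P[:,2]<80); q=P[s]; print('post',len(q),q.mean(0),np.ptp(q,axis=0))
E
```

```text
scene cam at [1216. -340. 1358.]
table z 2.9514431413722377
plate 3598 ((509.6282653808594, -238.22666931152344), (270.14990234375, 243.05850219726562), 70.15579986572266) 6.5828796704468004
handle 137 ((513.9827270507812, -239.9013214111328), (13.934080123901367, 69.98430633544922), 87.35749053955078) 46.520006319145295
board 6735 ((484.8294372558594, 233.91114807128906), (385.242431640625, 407.3318176269531), 62.34515380859375) 17.26750461780307
post 50 [602.11585142 230.23616903  65.55624553] [19.19087997 17.03072319 18.33131412]
side cam at [454. 552. 797.]
table z 1.1512989208931685
plate 2577 ((528.97265625, -243.7899627685547), (209.38671875, 265.90887451171875), 4.400275707244873) 5.611953346392397
handle 181 ((512.54638671875, -238.5934295654297), (19.41485595703125, 68.43952941894531), 81.93257141113281) 43.703098178676555
board 16798 ((471.1263427734375, 219.060302734375), (299.2870178222656, 240.87362670898438), 5.954650402069092) 15.891735021996908
post 115 [597.16669265 234.12066011  65.38421013] [17.0296972  16.98827572 16.25168898]
```

Call:
send_rows(
  targets=[
    {"gripper": -1,"x": 0,"y": 0,"z": -2,"ax": 0,"ay": 0,"az": 6.8},
    {"gripper": -1,"x": 0,"y": 0,"z": -2,"ax": 0,"ay": 0,"az": 6.8},
    {"gripper": -1,"x": 0,"y": 0,"z": -2,"ax": 0,"ay": 0,"az": 6.8},
    {"gripper": -1,"x": -2.7,"y": 2.7,"z": -2,"ax": 0,"ay": 0,"az": 0},
    {"gripper": -1,"x": -2.7,"y": 2.7,"z": -2,"ax": 0,"ay": 0,"az": 0},
  ],
)

```text
clock: 1.22
position: [269.3, -533.8, 302.7]
ee_rot: [0.002, 1.0, 0.0, -0.0]
contact_force: [1.3, 0.5, 0.2]
gripper_width: 85.5
grasp_force: 0.0
```

Call:
send_rows(
  targets=[
    {"gripper": -1,"x": -2.7,"y": 2.7,"z": 0,"ax": 0,"ay": 0,"az": 0},
    {"gripper": -1,"x": -2.7,"y": 2.7,"z": 0,"ax": 0,"ay": 0,"az": 0},
    {"gripper": -1,"x": -2.7,"y": 2.7,"z": 0,"ax": 0,"ay": 0,"az": 0},
    {"gripper": -1,"x": -2.7,"y": 2.7,"z": 0,"ax": 0,"ay": 0,"az": 0},
    {"gripper": -1,"x": -2.7,"y": 2.7,"z": 0,"ax": 0,"ay": 0,"az": 0},
  ],
)

```text
clock: 1.63
position: [405.9, -397.2, 302.6]
ee_rot: [0.0, 1.0, -0.0, 0.0]
contact_force: [0.6, -0.6, 0.3]
gripper_width: 85.4
grasp_force: 0.0
```

Call:
send_rows(
  targets=[
    {"gripper": -1,"x": -2.7,"y": 2.7,"z": 0,"ax": 0,"ay": 0,"az": 0},
    {"gripper": -1,"x": -2.7,"y": 2.7,"z": 0,"ax": 0,"ay": 0,"az": 0},
    {"gripper": -1,"x": -2.7,"y": 4,"z": 0,"ax": 0,"ay": 0,"az": 0},
    {"gripper": -1,"x": 0,"y": 3,"z": 0,"ax": 0,"ay": 0,"az": 0},
    {"gripper": -1,"x": 0,"y": 0,"z": 0,"ax": 0,"ay": 0,"az": 0},
  ],
)

```text
clock: 2.05
position: [483.3, -275.9, 302.3]
ee_rot: [-0.003, 1.0, 0.001, 0.0]
contact_force: [-0.4, 0.0, 0.2]
gripper_width: 85.5
grasp_force: 0.0
```

```bash
python3 - <<'E'
from h import *
s=arm.read_state(); print(s['clock'],s['position'],s['ee_rot'],s['contact_force'])
im,d,W=cloud('wrist'); m=arm.camera_model('wrist'); print(np.round(m['cam_to_world'],3),m['fx'])
np.savez('w1.npz',im=im,W=W,d=d); save(im,'w1.png')
E
```

```text
2.05 [ 483.33256203 -275.90870011  302.29330746] [-2.60594117e-03  9.99996412e-01  6.20803703e-04  2.50071925e-05] [-0.35999696  0.03831642  0.17158217]
[[-4.00000e-03  9.57000e-01  2.91000e-01  4.08278e+02]
 [ 1.00000e+00  4.00000e-03  1.00000e-03 -2.79966e+02]
 [-0.00000e+00  2.91000e-01 -9.57000e-01  4.73761e+02]
 [ 0.00000e+00  0.00000e+00  0.00000e+00  1.00000e+00]] 330.77926237649774
```

View pics/w1.png

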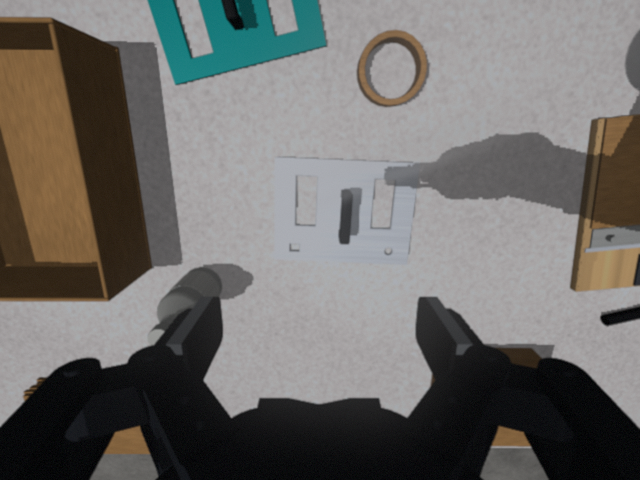

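The template shows at (275–415, 157–262), with the square slot at (294,247), the round hole at (388,251) and the handle at (346,215). The fingers hide nothing that I need.

```bash
cat >> h.py <<'E'
def raypt(cam,uv,z,m=None):
    m=m or arm.camera_model(cam)
    K=np.array([[m['fx'],0,m['cx']],[0,m['fy'],m['cy']],[0,0,1.]])
    p=cv2.undistortPoints(np.asarray(uv,float).reshape(-1,1,2),K,np.array(m['distortion'])).reshape(-1,2)
    T=np.array(m['cam_to_world']); D=np.c_[p,np.ones(len(p))]@T[:3,:3].T
    return T[:3,3]+D*((z-T[2,3])/D[:,2])[:,None]
E
python3 - <<'E'
from h import *
f=np.load('w1.npz');im=f['im'].astype(int);W=f['W']
for y,x in((170,230),(200,330),(230,250),(210,440),(290,340)): print((x,y),im[y,x],np.round(W[y,x],1))
s=np.zeros((480,640),bool);s[140:275,262:430]=1
h=s&(W[...,2]>38)&(W[...,2]<60); 
ys,xs=np.where(h); q=W[h]; print('handle',len(q),q.mean(0),cv2.minAreaRect(q[:,:2].astype(np.float32)))
b=(im[...,2]-im[...,0])
pl=s&(b>12)
n,l,st,_=cv2.connectedComponentsWithStats(pl.astype(np.uint8)); k=1+st[1:,4].argmax(); 
print(st[k])
ys,xs=np.where(l==k); p=raypt('wrist',np.c_[xs,ys],6.)
r=cv2.minAreaRect(p[:,:2].astype(np.float32)); print('plate',r)
print('holes',raypt('wrist',[(294,247),(388,251)],6.))
E
```

```text
(230, 170) [170 166 168] [ 4.512e+02 -4.048e+02  2.000e-01]
(330, 200) [167 171 176] [ 492.2 -263.7    5.8]
(250, 230) [169 168 168] [ 538.1 -381.2    2. ]
(440, 210) [165 161 162] [ 507.  -103.5    1.5]
(340, 290) [170 167 168] [ 635.1 -245.9    1.3]
handle 555 [ 509.59755458 -244.34948074   46.7177719 ] ((510.9105224609375, -244.05206298828125), (14.082381248474121, 69.550048828125), 87.80142974853516)
[ 351  187   64   62 1227]
plate ((517.68115234375, -188.3413848876953), (85.35823059082031, 91.27397155761719), 88.05834197998047)
holes [[ 563.00246656 -316.30026204    6.        ]
 [ 568.70381221 -175.95470823    6.        ]]
```

Call:
send_rows(
  targets=[
    {"gripper": -1,"x": -2.75,"y": 3.2,"z": 1,"ax": 0,"ay": 0,"az": 0},
    {"gripper": -1,"x": 0,"y": 0,"z": 4,"ax": 0,"ay": 0,"az": 2.5},
    {"gripper": -1,"x": 0,"y": 0,"z": 4,"ax": 0,"ay": 0,"az": 0},
    {"gripper": -1,"x": 0,"y": 0,"z": 4,"ax": 0,"ay": 0,"az": 0},
    {"gripper": -1,"x": 0,"y": 0,"z": 4,"ax": 0,"ay": 0,"az": 0},
  ],
)

```text
clock: 2.52
position: [508.6, -250.2, 131.6]
ee_rot: [0.022, 1.0, -0.0, 0.001]
contact_force: [0.4, -0.3, -0.0]
gripper_width: 85.6
grasp_force: 0.0
```

Call:
send_rows(
  targets=[
    {"gripper": -1,"x": 0,"y": 0,"z": 4,"ax": 0,"ay": 0,"az": 0},
    {"gripper": -1,"x": 0,"y": 0,"z": 2,"ax": 0,"ay": 0,"az": 0},
    {"gripper": -1,"x": 0,"y": 0,"z": 1,"ax": 0,"ay": 0,"az": 0},
    {"gripper": -1,"x": 0,"y": 0,"z": 0,"ax": 0,"ay": 0,"az": 0},
    {"gripper": -1,"x": 0,"y": 0,"z": 0,"ax": 0,"ay": 0,"az": 0},
  ],
)

```text
clock: 2.93
position: [509.6, -250.4, 63.5]
ee_rot: [0.022, 1.0, -0.0, 0.001]
contact_force: [0.3, 0.1, 0.7]
gripper_width: 85.2
grasp_force: 0.0
```

```bash
python3 - <<'E'
from h import *
s=arm.read_state(); print(s['clock'],s['position'],R.from_quat(s['ee_rot']).as_matrix().round(4))
im,d,W=cloud('wrist')
# bar location between fingers
m=(W[...,2]>38)&(W[...,2]<54)&(np.abs(W[...,0]-511)<45)&(np.abs(W[...,1]+244)<15)
q=W[m];print(len(q),cv2.minAreaRect(q[:,:2].astype(np.float32)),np.median(q[:,2]))
save(im,'w2.png')
E
```

```text
2.9333 [ 509.55389458 -250.3537726    63.54256772] [[-9.99e-01  4.41e-02  1.30e-03]
 [ 4.41e-02  9.99e-01 -9.00e-04]
 [-1.30e-03 -9.00e-04 -1.00e+00]]
2470 ((511.45001220703125, -241.39927673339844), (14.066152572631836, 69.63203430175781), 87.803955078125) 47.518749900786574
```

View pics/w2.png

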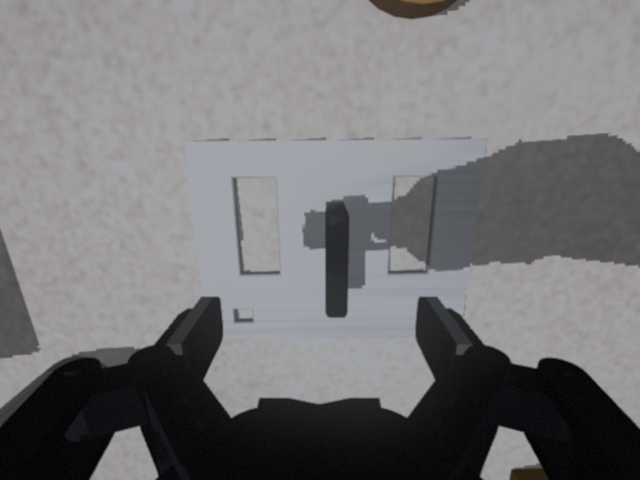

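The bar (326–348, 200–317) lies a little to the +Y side of the finger centre at about column 318, so I shift 9 mm and go down.

Call:
send_rows(
  targets=[
    {"gripper": -1,"x": -0.15,"y": 0.9,"z": 0,"ax": 0,"ay": 0,"az": 0},
    {"gripper": -1,"x": 0,"y": 0,"z": 2,"ax": 0,"ay": 0,"az": 0},
    {"gripper": -1,"x": 0,"y": 0,"z": 1.5,"ax": 0,"ay": 0,"az": 0},
    {"gripper": -1,"x": 0,"y": 0,"z": 0.9,"ax": 0,"ay": 0,"az": 0},
    {"gripper": -1,"x": 0,"y": 0,"z": 0,"ax": 0,"ay": 0,"az": 0},
  ],
)

```text
clock: 3.4
position: [510.2, -239.9, 18.1]
ee_rot: [0.022, 1.0, 0.0, -0.001]
contact_force: [0.5, 0.1, 0.8]
gripper_width: 85.6
grasp_force: 0.0
```

Call:
send_rows(
  targets=[
    {"gripper": 1},
    {"gripper": 1},
    {"gripper": 1},
    {"gripper": 1},
    {"gripper": 1},
  ],
)

```text
$.targets[0]: bad value
```

Call:
send_rows(
  targets=[
    {"gripper": 1},
    {"gripper": 1},
    {"gripper": 1},
    {"gripper": 1},
    {"gripper": 1},
  ],
)

```text
$.targets[0]: bad value
```

Call:
send_rows(
  targets=[
    {"gripper": 1,"x": 0,"y": 0,"z": 0,"ax": 0,"ay": 0,"az": 0},
    {"gripper": 1,"x": 0,"y": 0,"z": 0,"ax": 0,"ay": 0,"az": 0},
    {"gripper": 1,"x": 0,"y": 0,"z": 0,"ax": 0,"ay": 0,"az": 0},
    {"gripper": 1,"x": 0,"y": 0,"z": 0,"ax": 0,"ay": 0,"az": 0},
    {"gripper": 1,"x": 0,"y": 0,"z": 0,"ax": 0,"ay": 0,"az": 0},
  ],
)

```text
clock: 3.82
position: [511.1, -240.6, 19.3]
ee_rot: [0.022, 1.0, -0.0, 0.001]
contact_force: [1.0, -0.1, 0.5]
gripper_width: 25.2
grasp_force: 0.0
```

Call:
send_rows(
  targets=[
    {"gripper": 1,"x": 0,"y": 0,"z": 0,"ax": 0,"ay": 0,"az": 0},
    {"gripper": 1,"x": 0,"y": 0,"z": 0,"ax": 0,"ay": 0,"az": 0},
    {"gripper": 1,"x": 0,"y": 0,"z": 0,"ax": 0,"ay": 0,"az": 0},
    {"gripper": 1,"x": 0,"y": 0,"z": 0,"ax": 0,"ay": 0,"az": 0},
    {"gripper": 1,"x": 0,"y": 0,"z": 0,"ax": 0,"ay": 0,"az": 0},
  ],
)

```text
clock: 4.23
position: [510.6, -240.5, 18.6]
ee_rot: [0.022, 1.0, 0.0, -0.0]
contact_force: [0.7, 0.3, -0.7]
gripper_width: 0.0
grasp_force: 0.0
```

```bash
python3 - <<'E'
from h import *
a,_,_=cloud('wrist'); b,_,_=cloud('side'); c,_,_=cloud('scene')
s=cv2.resize(b[130:260,240:460],None,fx=2.7,fy=2.7,interpolation=cv2.INTER_CUBIC)[:351]; c=cv2.resize(c[190:310,180:320],None,fx=2.9,fy=2.9,interpolation=cv2.INTER_CUBIC)
out=np.zeros((590,800,3),np.uint8); a=cv2.resize(a,(320,240)); out[:240,:320]=a
out[240:240+min(350,s.shape[0]),:s.shape[1]]=s[:350]; out[:240,330:330+c.shape[1]]=c[:240]
save(out,'m1.png')
E
```

```text
(no output)
```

View pics/m1.png

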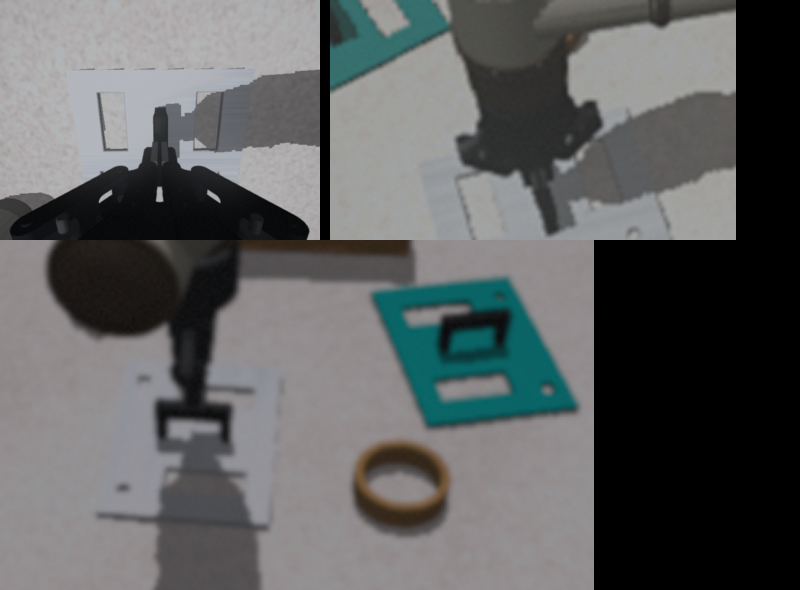

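The fingertips sit at the bar, but the width reads 0. I check the wrist view up close.

```bash
python3 - <<'E'
from h import *
s=arm.read_state(); print(s['position'],s['gripper_width'],s['grasp_force'])
a,d,W=cloud('wrist'); b,_,Ws=cloud('side')
save(np.hstack([cv2.resize(a[200:400,220:420],(400,400),interpolation=cv2.INTER_CUBIC),cv2.resize(b[160:240,270:350],(400,400),interpolation=cv2.INTER_CUBIC)]),'m2.png')
for v in range(205,400,15): print(v,[(tuple(np.round(W[v,u]).astype(int))) for u in (305,320,335)])
E
```

```text
[ 510.63020979 -240.48019446   18.62402436] -0.1710591014634582 0.0
205 [(np.int64(471), np.int64(-248), np.int64(8)), (np.int64(472), np.int64(-240), np.int64(6)), (np.int64(472), np.int64(-232), np.int64(6))]
220 [(np.int64(480), np.int64(-249), np.int64(6)), (np.int64(477), np.int64(-240), np.int64(20)), (np.int64(481), np.int64(-232), np.int64(7))]
235 [(np.int64(489), np.int64(-249), np.int64(7)), (np.int64(477), np.int64(-240), np.int64(47)), (np.int64(479), np.int64(-233), np.int64(44))]
250 [(np.int64(498), np.int64(-250), np.int64(8)), (np.int64(485), np.int64(-241), np.int64(47)), (np.int64(486), np.int64(-234), np.int64(44))]
265 [(np.int64(507), np.int64(-250), np.int64(7)), (np.int64(492), np.int64(-241), np.int64(46)), (np.int64(493), np.int64(-234), np.int64(45))]
280 [(np.int64(517), np.int64(-251), np.int64(6)), (np.int64(499), np.int64(-241), np.int64(48)), (np.int64(501), np.int64(-234), np.int64(44))]
295 [(np.int64(499), np.int64(-248), np.int64(63)), (np.int64(499), np.int64(-241), np.int64(63)), (np.int64(504), np.int64(-235), np.int64(54))]
310 [(np.int64(499)
[... 161 characters left out ...]
), np.int64(88)), (np.int64(500), np.int64(-241), np.int64(85)), (np.int64(499), np.int64(-236), np.int64(88))]
340 [(np.int64(498), np.int64(-246), np.int64(98)), (np.int64(506), np.int64(-242), np.int64(85)), (np.int64(498), np.int64(-237), np.int64(98))]
355 [(np.int64(497), np.int64(-246), np.int64(106)), (np.int64(513), np.int64(-242), np.int64(85)), (np.int64(498), np.int64(-237), np.int64(105))]
370 [(np.int64(498), np.int64(-246), np.int64(112)), (np.int64(520), np.int64(-242), np.int64(85)), (np.int64(494), np.int64(-237), np.int64(117))]
385 [(np.int64(502), np.int64(-246), np.int64(112)), (np.int64(599), np.int64(-245), np.int64(0)), (np.int64(498), np.int64(-238), np.int64(118))]
```

View pics/m2.png

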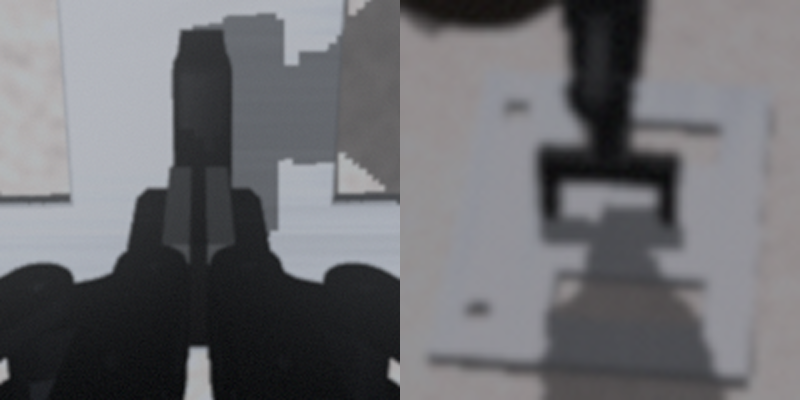

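```bash
python3 - <<'E'
from h import *
a,d,W=cloud('wrist'); _,_,Ws=cloud('side'); _,_,Wc=cloud('scene')
for v in range(270,312,3): print(v,[tuple(int(round(t)) for t in W[v,u]) for u in range(293,350,7)])
print('side')
for v in range(176,206,2): print(v,[tuple(int(round(t)) for t in Ws[v,u]) for u in range(300,324,4)])
s=arm.read_state(); print(s['position'],s['joints'],s['clock'])
E
```

```text
270 [(510, -258, 7), (510, -254, 7), (495, -247, 45), (494, -244, 47), (495, -241, 46), (494, -237, 48), (496, -234, 44), (512, -228, 6), (511, -224, 7)]
273 [(512, -258, 6), (512, -254, 7), (496, -247, 46), (496, -244, 46), (496, -241, 47), (496, -237, 47), (497, -234, 45), (514, -229, 6), (513, -225, 8)]
276 [(514, -258, 7), (514, -254, 8), (498, -247, 45), (497, -244, 47), (498, -241, 46), (498, -237, 47), (499, -234, 43), (436, -239, 190), (515, -224, 7)]
279 [(516, -258, 6), (516, -254, 7), (499, -247, 45), (499, -244, 46), (499, -241, 47), (499, -238, 48), (501, -234, 44), (517, -229, 7), (517, -225, 8)]
282 [(518, -258, 8), (518, -254, 6), (501, -248, 45), (500, -244, 48), (501, -241, 46), (501, -238, 47), (502, -234, 45), (519, -229, 7), (519, -225, 7)]
285 [(520, -258, 7), (436, -239, 190), (499, -247, 52), (499, -244, 53), (499, -241, 53), (500, -238, 53), (504, -234, 44), (521, -229, 7), (522, -225, 6)]
288 [(522, -259, 6), (522, -254, 6), (499, -247, 57), (499, -244, 56), (499, -241, 56), (499, -238, 56), (505, -234, 45), (523, -229, 7), (523, -225, 6)]
291 [(523, -259, 8
[... 2116 characters left out ...]
9), (500, -232, 42), (491, -232, 42)]
196 [(539, -237, 28), (530, -236, 29), (520, -235, 31), (510, -229, 37), (500, -232, 35), (491, -232, 35)]
198 [(540, -236, 22), (532, -256, 3), (522, -255, 4), (512, -254, 6), (502, -256, 5), (492, -254, 7)]
200 [(540, -234, 17), (531, -247, 5), (521, -247, 6), (511, -246, 7), (501, -249, 4), (492, -249, 5)]
202 [(540, -237, 8), (531, -242, 3), (520, -238, 8), (511, -240, 6), (501, -241, 6), (491, -241, 6)]
204 [(540, -231, 6), (530, -232, 6), (520, -231, 7), (510, -232, 7), (501, -237, 2), (491, -235, 5)]
[ 510.60767057 -240.4835192    18.63789822] [-1.53107629e-01  4.83679675e-01 -3.65497927e-01 -1.17530790e-05
 -7.21711914e-01 -1.46156080e+00] 4.6333
```

Call:
send_rows(
  targets=[
    {"gripper": 1,"x": 0,"y": 0,"z": -1,"ax": 0,"ay": 0,"az": 0},
    {"gripper": 1,"x": 0,"y": 0,"z": -1,"ax": 0,"ay": 0,"az": 0},
    {"gripper": 1,"x": 0,"y": 0,"z": -1,"ax": 0,"ay": 0,"az": 0},
    {"gripper": 1,"x": 0,"y": 0,"z": -1,"ax": 0,"ay": 0,"az": 0},
    {"gripper": 1,"x": 0,"y": 0,"z": 0,"ax": 0,"ay": 0,"az": 0},
  ],
)

```text
clock: 5.05
position: [512.6, -241.0, 61.9]
ee_rot: [0.022, 1.0, -0.001, 0.003]
contact_force: [0.5, 0.9, -0.1]
gripper_width: 0.0
grasp_force: 0.0
```

```bash
python3 - <<'E'
from h import *
s=arm.read_state(); print(s['position'],s['gripper_width'],s['contact_force'])
a,d,W=cloud('wrist'); b,_,Ws=cloud('side')
save(np.hstack([cv2.resize(a[200:400,220:420],(400,400),interpolation=cv2.INTER_CUBIC),cv2.resize(b[160:240,270:350],(400,400),interpolation=cv2.INTER_CUBIC)]),'m3.png')
for v in range(230,330,8): print(v,[tuple(int(round(t)) for t in W[v,u]) for u in (314,320,326)])
q=W[(W[...,2]>38)&(W[...,2]<56)&(np.abs(W[...,0]-511)<45)&(np.abs(W[...,1]+241)<14)]; print(cv2.minAreaRect(q[:,:2].astype(np.float32)),np.median(q[:,2]))
E
```

```text
[ 512.64969588 -241.01642876   61.94129177] 0.005536901706774726 [ 0.52735909  0.89324123 -0.0547071 ]
230 [(488, -244, 46), (488, -241, 47), (488, -237, 46)]
238 [(493, -245, 45), (493, -241, 45), (493, -238, 47)]
246 [(498, -245, 46), (498, -241, 46), (498, -238, 46)]
254 [(503, -245, 46), (503, -241, 45), (503, -238, 45)]
262 [(508, -245, 47), (508, -242, 47), (508, -238, 45)]
270 [(514, -246, 45), (513, -242, 46), (513, -238, 46)]
278 [(519, -246, 45), (518, -242, 47), (519, -238, 46)]
286 [(501, -244, 95), (501, -242, 95), (500, -239, 97)]
294 [(500, -244, 104), (500, -242, 104), (500, -239, 104)]
302 [(500, -244, 111), (500, -242, 111), (501, -239, 111)]
310 [(500, -244, 118), (500, -242, 117), (500, -239, 119)]
318 [(500, -244, 123), (500, -242, 123), (501, -239, 123)]
326 [(502, -244, 127), (501, -242, 128), (502, -239, 127)]
((499.2808837890625, -240.8833770751953), (13.710050582885742, 48.3912467956543), 87.983154296875) 45.44061083322339
```

View pics/m3.png

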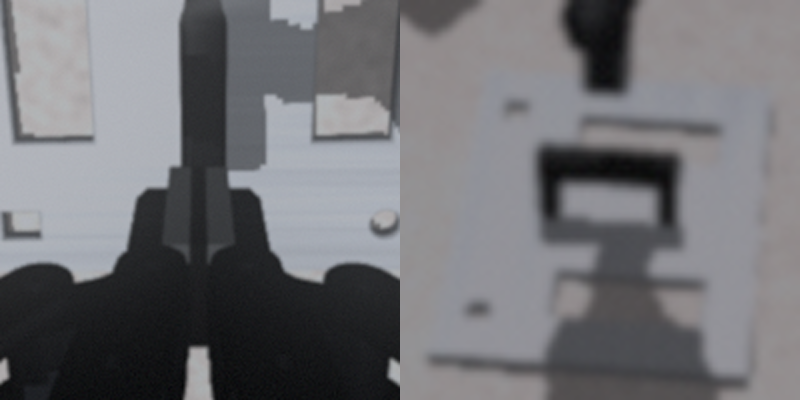

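The real shut fingertips sit about 31 mm above the reported TCP: they show at z≈93 where the TCP reads 62, and they closed just above the bar. I allow for this, reopen and go lower.

Call:
send_rows(
  targets=[
    {"gripper": -1,"x": 0,"y": 0,"z": 0,"ax": 0,"ay": 0,"az": 0},
    {"gripper": -1,"x": 0,"y": 0,"z": 0,"ax": 0,"ay": 0,"az": 0},
    {"gripper": -1,"x": 0,"y": 0,"z": 0,"ax": 0,"ay": 0,"az": 0},
    {"gripper": -1,"x": 0,"y": 0,"z": 0,"ax": 0,"ay": 0,"az": 0},
    {"gripper": -1,"x": 0,"y": 0,"z": 0,"ax": 0,"ay": 0,"az": 0},
  ],
)

```text
clock: 5.57
position: [510.5, -240.5, 58.3]
ee_rot: [0.022, 1.0, 0.0, -0.0]
contact_force: [0.6, -0.8, -0.7]
gripper_width: 60.2
grasp_force: 0.0
```

Call:
send_rows(
  targets=[
    {"gripper": -1,"x": 0,"y": 0,"z": 1.5,"ax": 0,"ay": 0,"az": 0},
    {"gripper": -1,"x": 0,"y": 0,"z": 2,"ax": 0,"ay": 0,"az": 0},
    {"gripper": -1,"x": 0,"y": 0,"z": 1,"ax": 0,"ay": 0,"az": 0},
    {"gripper": -1,"x": 0,"y": 0,"z": 1,"ax": 0,"ay": 0,"az": 0},
    {"gripper": -1,"x": 0,"y": 0,"z": 0,"ax": 0,"ay": 0,"az": 0},
  ],
)

```text
clock: 5.98
position: [509.1, -240.2, 1.5]
ee_rot: [0.022, 1.0, 0.0, -0.002]
contact_force: [-0.5, 0.0, -0.1]
gripper_width: 85.4
grasp_force: 0.0
```

Call:
send_rows(
  targets=[
    {"gripper": -1,"x": 0,"y": 0,"z": 0.6,"ax": 0,"ay": 0,"az": 0},
    {"gripper": -1,"x": 0,"y": 0,"z": 0.5,"ax": 0,"ay": 0,"az": 0},
    {"gripper": -1,"x": 0,"y": 0,"z": 0.3,"ax": 0,"ay": 0,"az": 0},
    {"gripper": -1,"x": 0,"y": 0,"z": 0,"ax": 0,"ay": 0,"az": 0},
    {"gripper": -1,"x": 0,"y": 0,"z": 0,"ax": 0,"ay": 0,"az": 0},
  ],
)

```text
clock: 6.4
position: [510.8, -240.5, -10.2]
ee_rot: [0.022, 1.0, -0.0, 0.0]
contact_force: [0.4, 0.0, 0.2]
gripper_width: 85.4
grasp_force: 0.0
```

Call:
send_rows(
  targets=[
    {"gripper": 1,"x": 0,"y": 0,"z": 0,"ax": 0,"ay": 0,"az": 0},
    {"gripper": 1,"x": 0,"y": 0,"z": 0,"ax": 0,"ay": 0,"az": 0},
    {"gripper": 1,"x": 0,"y": 0,"z": 0,"ax": 0,"ay": 0,"az": 0},
    {"gripper": 1,"x": 0,"y": 0,"z": 0,"ax": 0,"ay": 0,"az": 0},
    {"gripper": 1,"x": 0,"y": 0,"z": 0,"ax": 0,"ay": 0,"az": 0},
  ],
)

```text
clock: 6.82
position: [510.7, -240.5, -10.2]
ee_rot: [0.022, 1.0, -0.0, 0.0]
contact_force: [-0.1, -0.4, -0.3]
gripper_width: 25.4
grasp_force: 0.0
```

Call:
send_rows(
  targets=[
    {"gripper": 1,"x": 0,"y": 0,"z": 0,"ax": 0,"ay": 0,"az": 0},
    {"gripper": 1,"x": 0,"y": 0,"z": 0,"ax": 0,"ay": 0,"az": 0},
    {"gripper": 1,"x": 0,"y": 0,"z": 0,"ax": 0,"ay": 0,"az": 0},
    {"gripper": 1,"x": 0,"y": 0,"z": 0,"ax": 0,"ay": 0,"az": 0},
    {"gripper": 1,"x": 0,"y": 0,"z": 0,"ax": 0,"ay": 0,"az": 0},
  ],
)

```text
clock: 7.23
position: [510.9, -240.5, -10.1]
ee_rot: [0.022, 1.0, -0.0, 0.0]
contact_force: [0.1, 1.0, 3.2]
gripper_width: 12.9
grasp_force: 59.3
```

Gripped: width 12.9, force 59 N. I lift and move sideways so that the wrist camera sees the board past the plate.

Call:
send_rows(
  targets=[
    {"gripper": 1,"x": 0,"y": 0,"z": -0.5,"ax": 0,"ay": 0,"az": 0},
    {"gripper": 1,"x": 0,"y": 0,"z": -1,"ax": 0,"ay": 0,"az": 0},
    {"gripper": 1,"x": 0,"y": 0,"z": -2,"ax": 0,"ay": 0,"az": 0},
    {"gripper": 1,"x": 0,"y": 0,"z": -3,"ax": 0,"ay": 0,"az": 0},
    {"gripper": 1,"x": 0,"y": 0,"z": -3.5,"ax": 0,"ay": 0,"az": 0},
  ],
)

```text
clock: 7.65
position: [508.4, -240.0, 88.9]
ee_rot: [0.022, 1.0, 0.001, -0.003]
contact_force: [0.7, 0.1, -3.4]
gripper_width: 13.1
grasp_force: 58.6
```

Call:
send_rows(
  targets=[
    {"gripper": 1,"x": 0,"y": 1,"z": -3.5,"ax": 0,"ay": 0,"az": 0},
    {"gripper": 1,"x": 0,"y": 2,"z": -3.5,"ax": 0,"ay": 0,"az": 0},
    {"gripper": 1,"x": 0,"y": 2,"z": -3.5,"ax": 0,"ay": 0,"az": 0},
    {"gripper": 1,"x": 0,"y": 2,"z": -3.5,"ax": 0,"ay": 0,"az": 0},
    {"gripper": 1,"x": 0,"y": 2,"z": -3.5,"ax": 0,"ay": 0,"az": 0},
  ],
)

```text
clock: 8.07
position: [513.1, -149.6, 266.3]
ee_rot: [0.022, 1.0, 0.0, -0.001]
contact_force: [1.1, -0.3, -5.4]
gripper_width: 13.3
grasp_force: 58.7
```

Call:
send_rows(
  targets=[
    {"gripper": 1,"x": 0,"y": 2,"z": -2,"ax": 0,"ay": 0,"az": 0},
    {"gripper": 1,"x": 0,"y": 1.5,"z": -1,"ax": 0,"ay": 0,"az": 0},
    {"gripper": 1,"x": 0,"y": 0.5,"z": 0,"ax": 0,"ay": 0,"az": 0},
    {"gripper": 1,"x": 0,"y": 0,"z": 0,"ax": 0,"ay": 0,"az": 0},
    {"gripper": 1,"x": 0,"y": 0,"z": 0,"ax": 0,"ay": 0,"az": 0},
  ],
)

```text
clock: 8.48
position: [515.2, -110.6, 293.3]
ee_rot: [0.022, 1.0, 0.0, -0.002]
contact_force: [-0.3, 0.2, -3.7]
gripper_width: 13.1
grasp_force: 58.8
```

```bash
python3 - <<'E'
from h import *
s=arm.read_state(); print(s['position'],s['ee_rot'],s['gripper_width'],s['contact_force'])
a,d,W=cloud('wrist'); m=arm.camera_model('wrist'); np.savez('w3.npz',im=a,W=W,d=d); import pickle; pickle.dump(m,open('w3.pkl','wb'))
b,db,Ws=cloud('side'); np.savez('side2.npz',im=b,W=Ws)
out=np.zeros((600,800,3),np.uint8); out[:480,:640]=a
o=cv2.resize(b[310:460,225:390],None,fx=1.6,fy=1.6); 
save(a,'w3.png')
c=np.load('scene.npz')['im']
save(np.hstack([cv2.resize(b[310:460,225:390],(440,400),interpolation=cv2.INTER_CUBIC),cv2.resize(c[150:260,345:475],(360,305),interpolation=cv2.INTER_CUBIC)[:400] if 0 else cv2.copyMakeBorder(cv2.resize(c[150:260,345:475],(354,300),interpolation=cv2.INTER_CUBIC),0,100,0,0,0)]),'b.png')
E
```

```text
[ 515.1952969  -110.60253322  293.30086179] [ 2.18877763e-02  9.99759206e-01  1.67047210e-04 -1.55782592e-03] 13.115258129045243 [-0.29685287  0.16279035 -3.74114562]
```

View pics/w3.png

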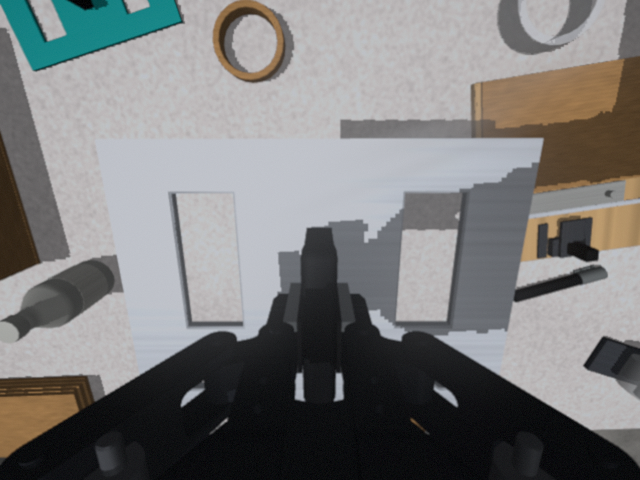

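The board is partly seen past the plate: one pin at about (609,194), the catch post at about (580,235). Now a montage of enlarged pin crops from the three cameras.

```bash
python3 - <<'E'
from h import *
b=np.load('side2.npz')['im'];c=np.load('scene.npz')['im'];w=np.load('w3.npz')['im']
def z(im,x,y,ww,hh,f):
    o=cv2.resize(im[y:y+hh,x:x+ww],None,fx=f,fy=f,interpolation=cv2.INTER_CUBIC)
    o=cv2.convertScaleAbs(o,alpha=1.3)
    for t in range(0,ww,10): cv2.line(o,(t*f,0),(t*f,6 if t%50 else 12),(255,0,0),1)
    for t in range(0,hh,10): cv2.line(o,(0,t*f),(6,t*f),(255,0,0),1)
    return o
out=np.zeros((600,800,3),np.uint8)
A=z(b,225,315,90,140,4); out[:560,:360]=A     # origin 225,315
B=z(c,370,185,105,70,4); out[:280,370:790]=B  # origin 370,185
C=z(w,535,160,105,75,4); out[290:590,370:790]=C # origin 535,160
save(out,'b2.png')
E
```

```text
(no output)
```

View pics/b2.png

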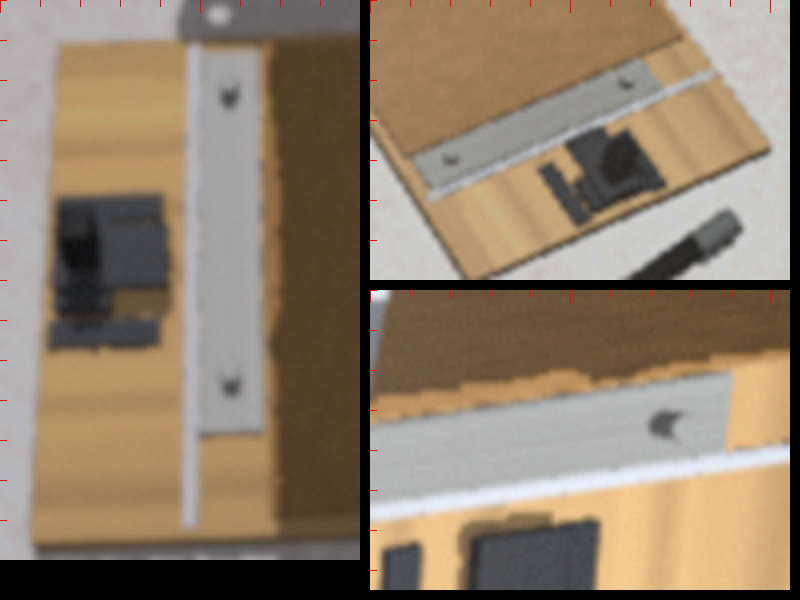

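The montage shows both pins on the bar. In the side picture the tips are at about (282,337) and (282.5,409). In the scene picture they are at about (390,224) and (434,205.5), and one shows in the wrist picture at (611,193). The bar is shifted to the −y side.

```bash
python3 - <<'E'
from h import *; import pickle
m=pickle.load(open('w3.pkl','rb'))
def pr(n,p): 
    print(n,p.round(1).tolist()); 
    if len(p)==2: dlt=p[1]-p[0]; print('  mid',p.mean(0).round(1),'dist',np.linalg.norm(dlt).round(1),'yaw',np.degrees(np.arctan2(-dlt[0],dlt[1])).round(2))
pr('side',raypt('side',[(282,336.9),(282.5,409.1)],27)); pr('scene',raypt('scene',[(389.9,224.4),(433.9,205.6)],22)); pr('wrist',raypt('wrist',[(611.1,193.1)],27,m))
# template handle & calibration: original holes/handle in side & scene
for c,W in (('side',np.load('side.npz')['W']),('scene',np.load('scene.npz')['W'])):
    b=(265,165,90,80) if c=='side' else (205,220,100,82)
    P=W[b[1]:b[1]+b[3],b[0]:b[0]+b[2]].reshape(-1,3); q=P[(P[:,2]>38)&(P[:,2]<56)]; print(c,'handle0',q.mean(0).round(1),np.median(q,axis=0).round(1))
# board edges: blank rectangle / board corners in side
pr('side board left edge (far) corners z18',raypt('side',[(225+57/4,315+45/4),(225+32/4,315+541/4)],12))
pr('strip',raypt('side',[(225+193/4,315+45/4),(225+190/4,315+523/4)],18))
pr('bar right edge',raypt('side',[(225+262/4,315+52/4),(225+263/4,315+430/4)],18))
pr('scene bar top edge',raypt('scene',[(370+41/4,185+157/4),(370+272/4,185+60/4)],18))
pr('scene strip',raypt('scene',[(370+62/4,185+196/4),(370+342/4,185+73/4)],18))
print('catch tip? post', )
W=np.load('w3.npz')['W'];q=W[200:270,530:640].reshape(-1,3);q=q[(q[:,2]>58)&(q[:,2]<80)];print('post wrist',len(q),q.mean(0).round(1))
W=np.load('side2.npz')['W'];q=W[310:460,225:300].reshape(-1,3);q=q[(q[:,2]>62)&(q[:,2]<80)];print('post side top',len(q),q.mean(0).round(1))
E
```

```text
side [[542.6, 143.2, 27.0], [527.2, 281.4, 27.0]]
  mid [534.9 212.3  27. ] dist 139.1 yaw 6.33
scene [[545.3, 140.3, 22.0], [531.8, 279.7, 22.0]]
  mid [538.6 210.   22. ] dist 140.1 yaw 5.57
wrist [[526.0, 273.4, 27.0]]
side handle0 [ 512.3 -237.2   43.7] [ 512.5 -236.7   44.3]
scene handle0 [ 516.1 -240.2   46.5] [ 516.1 -240.3   46.5]
side board left edge (far) corners z18 [[630.7, 117.7, 12.0], [603.7, 352.8, 12.0]]
  mid [617.2 235.2  12. ] dist 236.7 yaw 6.56
strip [[563.0, 116.4, 18.0], [538.2, 341.7, 18.0]]
  mid [550.6 229.   18. ] dist 226.6 yaw 6.28
bar right edge [[529.2, 118.1, 18.0], [511.7, 300.6, 18.0]]
  mid [520.4 209.3  18. ] dist 183.4 yaw 5.47
scene bar top edge [[533.9, 117.3, 18.0], [516.9, 300.6, 18.0]]
  mid [525.4 209.   18. ] dist 184.2 yaw 5.29
scene strip [[566.8, 118.2, 18.0], [543.4, 341.6, 18.0]]
  mid [555.1 229.9  18. ] dist 224.6 yaw 5.99
catch tip? post
post wrist 248 [596.4 227.4  66.4]
post side top 97 [597.5 233.2  66.7]
```

Call:
send_rows(
  targets=[
    {"gripper": 1,"x": 0.5,"y": 2,"z": 0,"ax": 0,"ay": 0,"az": 0},
    {"gripper": 1,"x": 0.5,"y": 3,"z": 0,"ax": 0,"ay": 0,"az": 0},
    {"gripper": 1,"x": 0.5,"y": 3,"z": 0,"ax": 0,"ay": 0,"az": 0},
    {"gripper": 1,"x": 0.5,"y": 3,"z": 0,"ax": 0,"ay": 0,"az": 0},
    {"gripper": 1,"x": 0.5,"y": 3,"z": 0,"ax": 0,"ay": 0,"az": 0},
  ],
)

```text
clock: 9.0
position: [496.9, 30.5, 293.6]
ee_rot: [0.023, 1.0, -0.0, -0.001]
contact_force: [0.6, 0.1, -3.6]
gripper_width: 12.9
grasp_force: 59.0
```

Call:
send_rows(
  targets=[
    {"gripper": 1,"x": 0.5,"y": 3,"z": 0,"ax": 0,"ay": 0,"az": 0},
    {"gripper": 1,"x": 0.5,"y": 3,"z": 0,"ax": 0,"ay": 0,"az": 0},
    {"gripper": 1,"x": 0.5,"y": 3,"z": 0,"ax": 0,"ay": 0,"az": 0},
    {"gripper": 1,"x": 0.5,"y": 3,"z": 0,"ax": 0,"ay": 0,"az": 0},
    {"gripper": 1,"x": 0.5,"y": 3,"z": 0,"ax": 0,"ay": 0,"az": 0},
  ],
)

```text
clock: 9.42
position: [478.7, 181.7, 293.6]
ee_rot: [0.023, 1.0, -0.001, -0.001]
contact_force: [0.0, 0.9, -3.8]
gripper_width: 13.3
grasp_force: 59.0
```

Call:
send_rows(
  targets=[
    {"gripper": 1,"x": 0,"y": 1.5,"z": 2,"ax": 0,"ay": 0,"az": -4},
    {"gripper": 1,"x": 0,"y": 0,"z": 3,"ax": 0,"ay": 0,"az": -4.1},
    {"gripper": 1,"x": 0,"y": 0,"z": 3,"ax": 0,"ay": 0,"az": 0},
    {"gripper": 1,"x": 0,"y": 0,"z": 3,"ax": 0,"ay": 0,"az": 0},
    {"gripper": 1,"x": 0,"y": 0,"z": 3,"ax": 0,"ay": 0,"az": 0},
  ],
)

```text
clock: 9.83
position: [479.5, 195.2, 152.4]
ee_rot: [-0.048, 0.999, -0.001, -0.001]
contact_force: [1.0, -0.3, -3.3]
gripper_width: 13.1
grasp_force: 59.1
```

Call:
send_rows(
  targets=[
    {"gripper": 1,"x": 0,"y": 0,"z": 3,"ax": 0,"ay": 0,"az": 0},
    {"gripper": 1,"x": 0,"y": 0,"z": 2,"ax": 0,"ay": 0,"az": 0},
    {"gripper": 1,"x": 0,"y": 0,"z": 2,"ax": 0,"ay": 0,"az": 0},
    {"gripper": 1,"x": 0,"y": 0,"z": 1,"ax": 0,"ay": 0,"az": 0},
    {"gripper": 1,"x": 0,"y": 0,"z": 0,"ax": 0,"ay": 0,"az": 0},
  ],
)

```text
clock: 10.25
position: [478.2, 194.2, 71.6]
ee_rot: [-0.048, 0.999, -0.002, -0.003]
contact_force: [-0.9, -0.2, -4.2]
gripper_width: 13.1
grasp_force: 59.0
```

```bash
cat > st.py <<'E'
from h import *
s=arm.read_state(); M=R.from_quat(s['ee_rot']).as_matrix(); print(s['clock'],s['position'].round(2) if hasattr(s['position'],'round') else s['position'],'yaw',np.degrees(np.arctan2(-M[1,0],-M[0,0])).round(2),'F',np.round(s['contact_force'],1),'T',np.round(s['wrist_torque'],2))
E
cat > look.py <<'E'
from h import *
exec(open('st.py').read().split('\n',1)[1])
_,_,W=cloud('wrist'); _,_,Ws=cloud('side')
# plate plane seen by wrist: near the camera, x<TCP
p=s['position']; 
for n,w in (('wrist',W),('side',Ws)):
    q=w.reshape(-1,3); r=(q-np.array([p[0],p[1],0]))@np.array([[-M[0,0],M[0,1],0],[-M[1,0],M[1,1],0],[0,0,1.]])
    zz=p[2]+10
    k=(np.abs(r[:,0])<74)&(np.abs(r[:,1])<98)&(np.abs(r[:,1])>18)&(np.abs(r[:,2]-zz-6)<14); a=r[k]
    for _ in range(3):
        A=np.c_[a[:,:2],np.ones(len(a))]; c=np.linalg.lstsq(A,a[:,2],rcond=None)[0]; e=a[:,2]-A@c; a=a[np.abs(e)<3]
    print(n,len(a),'plate top z at centre %.1f slope x %.2f deg y %.2f deg'%(c[2],*np.degrees(np.arctan(c[:2]))))
    g=r[(np.abs(r[:,2]-c[2]-40)<4)&(np.abs(r[:,1])<12)&(np.abs(r[:,0])<40)]; print('  bar x range',np.percentile(g[:,0],[1,99]).round(1) if len(g) else None)
    k=(np.abs(r[:,0])<120)&(np.abs(r[:,1])<140)&(np.abs(r[:,2]-np.c_[r[:,:2],np.ones(len(r))]@c)<2.5); 
    print('  extent', np.percentile(r[k][:,0],[.3,99.7]).round(1), np.percentile(r[k][:,1],[.3,99.7]).round(1))
E
python3 look.py
```

```text
10.25 [478.21 194.24  71.65] yaw 5.5 F [-0.9 -0.2 -4.2] T [-0.08  0.06  0.05]
wrist 51839 plate top z at centre 90.4 slope x -0.19 deg y -0.15 deg
  bar x range [-33.1  33. ]
  extent [-73.7  67.1] [-100.6   98.9]
side 4470 plate top z at centre 88.2 slope x -0.15 deg y -0.07 deg
  bar x range [-30.9  36.3]
  extent [-71.7  77.8] [-96.5 100.8]
```

Call:
send_rows(
  targets=[
    {"gripper": 1,"x": -0.1,"y": 1.03,"z": 1,"ax": 0,"ay": 0,"az": 0},
    {"gripper": 1,"x": 0,"y": 0,"z": 1.5,"ax": 0,"ay": 0,"az": 0},
    {"gripper": 1,"x": 0,"y": 0,"z": 1.2,"ax": 0,"ay": 0,"az": 0},
    {"gripper": 1,"x": 0,"y": 0,"z": 0.8,"ax": 0,"ay": 0,"az": 0},
    {"gripper": 1,"x": 0,"y": 0,"z": 0.2,"ax": 0,"ay": 0,"az": 0},
  ],
)

```text
clock: 10.77
position: [479.6, 206.8, 27.0]
ee_rot: [-0.049, 0.999, -0.0, -0.0]
contact_force: [0.0, -1.0, -3.0]
gripper_width: 13.1
grasp_force: 59.0
```

```bash
python3 look.py; python3 - <<'E'
from h import *
b,_,W=cloud('side'); np.savez('side3.npz',im=b,W=W)
c,_,Wc=cloud('scene'); np.savez('scene3.npz',im=c,W=Wc)
g=cv2.cvtColor(b,cv2.COLOR_RGB2GRAY).astype(int)
print('side around expected holes')
for u0,v0 in ((282,337),(282,409)): print(g[v0-9:v0+9,u0-11:u0+13])
E
```

```text
10.7667 [479.57 206.84  26.98] yaw 5.59 F [ 0. -1. -3.] T [-0.01  0.04  0.06]
wrist 50786 plate top z at centre 44.2 slope x -0.06 deg y -0.05 deg
  bar x range [-34.3  31.6]
  extent [-74.9  65.8] [-101.5   98.1]
side 4095 plate top z at centre 42.2 slope x -0.06 deg y -0.12 deg
  bar x range [-32.4  35.8]
  extent [-72.9  77. ] [-97.8  99.9]
side around expected holes
[[151 159 160 161 160 159 157 153 149 148 148 147 148 151 155 147 120  74
   33  17  17  19  19  20]
 [153 158 160 160 160 159 153 139 130 126 124 123 127 138 151 151 129  83
   37  17  16  17  20  17]
 [152 158 160 160 159 159 148 125 104  97  94  93 101 123 146 153 136  91
   42  19  19  17  19  20]
 [153 158 160 160 160 158 146 118  88  77  73  75  85 116 146 156 140  99
   52  25  18  17  16  18]
 [152 158 160 160 160 159 147 116  86  72  67  70  83 115 145 156 145 108
   64  29  19  19  18  18]
 [153 158 159 160 160 158 146 116  84  70  69  70  83 115 145 157 149 123
   79  39  22  22  19  15]
 [152 158 160 160 160 158 146 115  83  74  71  72  85 114 146 158 154 136
   96  52  25  17  17  17]
 [153 158 160 159 16
[... 2210 characters left out ...]
59 160 159 159 158 159 159 157 156 156 157 158 159 159 160 160 160
  160 159 157 145 116  90]
 [159 159 159 160 159 159 159 159 158 160 158 159 160 159 160 159 160 160
  159 159 157 145 116  91]
 [159 159 159 160 159 159 159 160 159 159 159 161 159 159 159 159 160 160
  159 159 157 145 116  91]
 [159 159 159 159 159 160 159 159 158 159 160 159 159 159 160 159 159 160
  159 160 157 146 116  91]
 [159 159 159 159 160 160 159 159 159 159 160 159 159 159 159 159 159 159
  158 159 158 146 117  91]
 [159 159 160 159 159 160 160 159 159 160 159 159 159 159 160 159 159 159
  160 159 158 145 117  91]
 [159 159 159 160 159 159 160 159 160 159 159 159 159 158 160 160 159 159
  159 158 157 145 117  91]]
```

```bash
cat > holes.py <<'E'
from h import *
exec(open('st.py').read().split('\n',1)[1])
def run(ztop=None):
    b,_,W=cloud('side'); g=255-cv2.cvtColor(b,cv2.COLOR_RGB2GRAY).astype(float)
    p=s['position']; zt=p[2]+16.5 if ztop is None else ztop
    # predicted holes
    ex=-M[:2,0]; ey=M[:2,1]; out=[]
    m=arm.camera_model('side'); T=np.linalg.inv(np.array(m['cam_to_world']))
    for sy in (-70,70):
        q=np.r_[p[:2]+56*ex+sy*ey+np.array([1,2.]),zt]; rv,_=cv2.Rodrigues(T[:3,:3])
        K=np.array([[m['fx'],0,m['cx']],[0,m['fy'],m['cy']],[0,0,1.]])
        uv=cv2.projectPoints(q.reshape(1,3),rv,T[:3,3],K,np.array(m['distortion']))[0].ravel()
        c=uv.round().astype(int); k=7; best=None
        for _ in range(3):
            w=g[c[1]-k:c[1]+k+1,c[0]-k:c[0]+k+1]-100; w=np.clip(w-15,0,60)
            n,l,st_,_c=cv2.connectedComponentsWithStats((w>0).astype(np.uint8)); 
            j=min(range(1,n),key=lambda j:np.hypot(*(_c[j]-k)) - 0.05*st_[j,4]) ; w=w*(l==j)
            yy,xx=np.mgrid[-k:k+1,-k:k+1]; cc=c+np.array([(w*xx).sum(),(w*yy).sum()])/w.sum(); c=cc.round().astype(int)
        out.append(cc)
    P=raypt('side',out,zt); d=P[1]-P[0]
    print('uv',np.round(out,1).tolist(),'holes',P.round(1).tolist(),'mid',P.mean(0).round(2),'dist',np.linalg.norm(d).round(1),'yaw',np.degrees(np.arctan2(-d[0],d[1])).round(2))
    D=np.array([534.9,212.3])-P.mean(0)[:2]
    print('move world',D.round(1),'tool x,y mm',(D@M[:2,0]).round(1),(D@M[:2,1]).round(1))
run()
E
python3 holes.py
```

```text
10.9667 [480.51 207.25  28.53] yaw 5.6 F [-0.5 -0.2 -3.6] T [ 0.02  0.01 -0.  ]
uv [[280.8, 332.5], [280.3, 406.0]] holes [[543.6, 143.8, 45.0], [529.7, 282.7, 45.0]] mid [536.64 213.21  45.03] dist 139.6 yaw 5.74
move world [-1.7 -0.9] tool x,y mm 1.8 -0.7
```

Call:
send_rows(
  targets=[
    {"gripper": 1,"x": 0.18,"y": -0.07,"z": 0.3,"ax": 0,"ay": 0,"az": -0.3},
    {"gripper": 1,"x": 0,"y": 0,"z": 0.3,"ax": 0,"ay": 0,"az": 0},
    {"gripper": 1,"x": 0,"y": 0,"z": 0.2,"ax": 0,"ay": 0,"az": 0},
    {"gripper": 1,"x": 0,"y": 0,"z": 0,"ax": 0,"ay": 0,"az": 0},
    {"gripper": 1,"x": 0,"y": 0,"z": 0,"ax": 0,"ay": 0,"az": 0},
  ],
)

```text
clock: 11.43
position: [478.0, 205.7, 19.5]
ee_rot: [-0.051, 0.999, -0.0, -0.0]
contact_force: [0.2, -0.1, -2.9]
gripper_width: 13.0
grasp_force: 59.1
```

Call:
send_rows(
  targets=[
    {"gripper": 1,"x": 0,"y": 0,"z": 0.1,"ax": 0,"ay": 0,"az": 0},
    {"gripper": 1,"x": 0,"y": 0,"z": 0.1,"ax": 0,"ay": 0,"az": 0},
    {"gripper": 1,"x": 0,"y": 0,"z": 0,"ax": 0,"ay": 0,"az": 0},
  ],
)

```text
clock: 11.68
position: [477.9, 205.7, 17.5]
ee_rot: [-0.051, 0.999, -0.0, -0.0]
contact_force: [1.0, 0.3, -3.3]
gripper_width: 12.8
grasp_force: 59.1
```

```bash
python3 holes.py
```

```text
11.6833 [477.94 205.7   17.47] yaw 5.88 F [ 1.   0.3 -3.3] T [0.03 0.03 0.02]
uv [[282.8, 334.7], [282.6, 407.5]] holes [[540.7, 142.1, 34.0], [526.6, 281.1, 34.0]] mid [533.65 211.62  33.97] dist 139.7 yaw 5.79
move world [1.3 0.7] tool x,y mm -1.3 0.6
```

Call:
send_rows(
  targets=[
    {"gripper": 1,"x": -0.1,"y": 0.05,"z": 0,"ax": 0,"ay": 0,"az": 0},
    {"gripper": 1,"x": 0,"y": 0,"z": 0.1,"ax": 0,"ay": 0,"az": 0},
    {"gripper": 1,"x": 0,"y": 0,"z": 0.1,"ax": 0,"ay": 0,"az": 0},
    {"gripper": 1,"x": 0,"y": 0,"z": 0,"ax": 0,"ay": 0,"az": 0},
  ],
)

```text
clock: 12.07
position: [479.3, 206.6, 16.2]
ee_rot: [-0.052, 0.999, 0.0, 0.0]
contact_force: [-1.4, -1.7, 1.1]
gripper_width: 12.7
grasp_force: 59.8
```

Call:
send_rows(
  targets=[
    {"gripper": 1,"x": 0,"y": 0,"z": 0.1,"ax": 0,"ay": 0,"az": 0},
    {"gripper": 1,"x": 0,"y": 0,"z": 0,"ax": 0,"ay": 0,"az": 0},
    {"gripper": 1,"x": 0,"y": 0,"z": 0,"ax": 0,"ay": 0,"az": 0},
  ],
)

```text
clock: 12.32
position: [479.2, 206.5, 15.7]
ee_rot: [-0.052, 0.999, 0.0, 0.0]
contact_force: [-3.9, -0.4, 6.0]
gripper_width: 13.3
grasp_force: 60.5
```

```bash
python3 holes.py; python3 look.py | grep -v extent
```

```text
12.3167 [479.23 206.51  15.73] yaw 5.92 F [-3.9 -0.4  6. ] T [-0.16  0.65  0.08]
uv [[281.5, 335.8], [281.4, 408.5]] holes [[543.2, 143.7, 32.2], [528.6, 282.4, 32.2]] mid [535.91 213.03  32.23] dist 139.5 yaw 5.99
move world [-1.  -0.7] tool x,y mm 1.1 -0.6
12.3667 [479.2  206.49  15.72] yaw 5.92 F [-3.5 -1.6  6.1] T [-0.18  0.66  0.03]
wrist 30454 plate top z at centre 31.4 slope x -0.48 deg y 0.22 deg
  bar x range [-34.8  31.1]
side 3877 plate top z at centre 30.5 slope x 0.75 deg y 0.13 deg
  bar x range [-32.7  34.9]
```

Call:
send_rows(
  targets=[
    {"gripper": 1,"x": 0.05,"y": -0.03,"z": 0,"ax": 0,"ay": 0,"az": 0},
    {"gripper": 1,"x": 0,"y": 0,"z": 0,"ax": 0,"ay": 0,"az": 0},
  ],
)

```text
clock: 12.63
position: [479.2, 206.5, 15.7]
ee_rot: [-0.052, 0.999, 0.001, 0.001]
contact_force: [-2.9, -0.8, 6.5]
gripper_width: 12.9
grasp_force: 60.3
```

Call:
send_rows(
  targets=[
    {"gripper": 1,"x": 0.05,"y": -0.03,"z": 0,"ax": 0,"ay": 0,"az": 0},
    {"gripper": 1,"x": 0,"y": 0,"z": 0,"ax": 0,"ay": 0,"az": 0},
  ],
)

```text
clock: 12.8
position: [479.1, 206.5, 15.5]
ee_rot: [-0.052, 0.999, 0.001, 0.001]
contact_force: [-2.3, 0.6, 5.4]
gripper_width: 13.0
grasp_force: 60.4
```

Call:
send_rows(
  targets=[
    {"gripper": 1,"x": 0.05,"y": 0,"z": 0,"ax": 0,"ay": 0,"az": 0},
    {"gripper": 1,"x": 0,"y": 0,"z": 0,"ax": 0,"ay": 0,"az": 0},
  ],
)

```text
clock: 12.97
position: [478.9, 206.5, 15.4]
ee_rot: [-0.052, 0.999, 0.001, 0.001]
contact_force: [0.5, -0.2, 5.7]
gripper_width: 13.1
grasp_force: 60.3
```

```bash
python3 holes.py
```

```text
12.9667 [478.88 206.53  15.41] yaw 5.92 F [ 0.5 -0.2  5.7] T [ 0.23 -0.43  0.06]
uv [[281.7, 335.8], [281.6, 408.4]] holes [[542.8, 143.5, 31.9], [528.4, 282.1, 31.9]] mid [535.58 212.79  31.91] dist 139.4 yaw 5.93
move world [-0.7 -0.5] tool x,y mm 0.7 -0.4
```

Call:
send_rows(
  targets=[
    {"gripper": 1,"x": 0.05,"y": -0.03,"z": 0,"ax": 0,"ay": 0,"az": 0},
    {"gripper": 1,"x": 0.05,"y": -0.03,"z": 0,"ax": 0,"ay": 0,"az": 0},
  ],
)

```text
clock: 13.18
position: [478.7, 206.5, 15.4]
ee_rot: [-0.052, 0.999, 0.001, 0.002]
contact_force: [4.4, 0.2, 1.3]
gripper_width: 13.2
grasp_force: 59.8
```

Call:
send_rows(
  targets=[
    {"gripper": 1,"x": 0.05,"y": -0.03,"z": 0,"ax": 0,"ay": 0,"az": 0},
    {"gripper": 1,"x": 0,"y": 0,"z": 0,"ax": 0,"ay": 0,"az": 0},
  ],
)

```text
clock: 13.35
position: [477.7, 205.6, 15.0]
ee_rot: [-0.052, 0.999, 0.001, 0.002]
contact_force: [3.8, 1.4, 2.0]
gripper_width: 13.3
grasp_force: 59.8
```

```bash
python3 holes.py
```

```text
13.35 [477.69 205.62  14.97] yaw 5.92 F [3.8 1.4 2. ] T [ 0.76 -1.64  0.06]
uv [[282.7, 335.8], [282.6, 407.9]] holes [[541.0, 143.0, 31.5], [526.8, 280.9, 31.5]] mid [533.91 211.96  31.47] dist 138.6 yaw 5.86
move world [1.  0.3] tool x,y mm -1.0 0.2
```

Call:
send_rows(
  targets=[
    {"gripper": 1,"x": -0.05,"y": 0.02,"z": 0.05,"ax": 0,"ay": 0,"az": 0},
    {"gripper": 1,"x": 0,"y": 0,"z": 0,"ax": 0,"ay": 0,"az": 0},
  ],
)

```text
clock: 13.57
position: [477.6, 205.4, 14.6]
ee_rot: [-0.052, 0.999, 0.001, 0.001]
contact_force: [2.9, 0.7, 4.4]
gripper_width: 13.0
grasp_force: 60.2
```

Call:
send_rows(
  targets=[
    {"gripper": 1,"x": -0.05,"y": 0,"z": 0.05,"ax": 0,"ay": 0,"az": 0},
    {"gripper": 1,"x": 0,"y": 0,"z": 0,"ax": 0,"ay": 0,"az": 0},
  ],
)

```text
clock: 13.73
position: [477.3, 205.1, 13.9]
ee_rot: [-0.051, 0.999, 0.0, 0.0]
contact_force: [2.5, 0.7, 4.4]
gripper_width: 13.0
grasp_force: 60.3
```

```bash
python3 holes.py;  python3 look.py | grep -v extent
```

```text
13.7333 [477.33 205.11  13.88] yaw 5.9 F [2.5 0.7 4.4] T [ 0.82 -1.24  0.1 ]
uv [[282.4, 336.0], [282.6, 407.9]] holes [[541.5, 143.0, 30.4], [526.9, 280.4, 30.4]] mid [534.23 211.69  30.38] dist 138.2 yaw 6.08
move world [0.7 0.6] tool x,y mm -0.7 0.5
13.7833 [477.3  205.06  13.85] yaw 5.9 F [3.1 1.6 3.3] T [ 0.78 -1.27  0.11]
wrist 34405 plate top z at centre 30.0 slope x 0.76 deg y 0.89 deg
  bar x range [-34.6  30.7]
side 3524 plate top z at centre 28.4 slope x 1.87 deg y 0.88 deg
  bar x range [-33.8  35.3]
```

Call:
send_rows(
  targets=[
    {"gripper": 1,"x": -0.03,"y": 0.05,"z": -0.03,"ax": 0,"ay": 0,"az": 0},
    {"gripper": 1,"x": 0,"y": 0.05,"z": 0,"ax": 0,"ay": 0,"az": 0},
  ],
)

```text
clock: 14.05
position: [477.2, 205.2, 13.9]
ee_rot: [-0.051, 0.999, -0.001, -0.0]
contact_force: [4.5, -3.0, 2.9]
gripper_width: 13.3
grasp_force: 60.2
```

Call:
send_rows(
  targets=[
    {"gripper": 1,"x": -0.02,"y": 0.05,"z": 0,"ax": 0,"ay": 0,"az": 0},
    {"gripper": 1,"x": 0,"y": 0,"z": 0,"ax": 0,"ay": 0,"az": 0},
  ],
)

```text
clock: 14.22
position: [477.2, 205.2, 13.8]
ee_rot: [-0.051, 0.999, -0.001, -0.001]
contact_force: [4.9, -2.6, 5.0]
gripper_width: 13.0
grasp_force: 60.4
```

```bash
python3 holes.py;  python3 look.py | grep -v extent
```

```text
14.2167 [477.16 205.25  13.84] yaw 5.87 F [ 4.9 -2.6  5. ] T [-0.37 -1.77  0.06]
uv [[282.6, 336.1], [282.6, 408.0]] holes [[541.2, 143.1, 30.3], [527.0, 280.6, 30.3]] mid [534.11 211.85  30.34] dist 138.3 yaw 5.89
move world [0.8 0.5] tool x,y mm -0.8 0.4
14.2667 [477.19 205.27  13.85] yaw 5.87 F [ 4.5 -2.3  4.7] T [-0.37 -1.73  0.08]
wrist 34509 plate top z at centre 30.0 slope x 0.75 deg y 0.85 deg
  bar x range [-34.6  30.7]
side 3479 plate top z at centre 28.3 slope x 1.88 deg y 0.86 deg
  bar x range [-33.7  35.4]
```

Call:
send_rows(
  targets=[
    {"gripper": 1,"x": -0.05,"y": 0.02,"z": 0,"ax": 0,"ay": 0,"az": 0},
    {"gripper": 1,"x": 0,"y": 0,"z": 0,"ax": 0,"ay": 0,"az": 0},
  ],
)

```text
clock: 14.53
position: [477.2, 205.2, 13.8]
ee_rot: [-0.051, 0.999, -0.001, -0.001]
contact_force: [2.7, -2.5, 5.8]
gripper_width: 12.9
grasp_force: 60.6
```

Call:
send_rows(
  targets=[
    {"gripper": 1,"x": -0.05,"y": 0.02,"z": 0,"ax": 0,"ay": 0,"az": 0},
    {"gripper": 1,"x": 0,"y": 0,"z": 0,"ax": 0,"ay": 0,"az": 0},
  ],
)

```text
clock: 14.7
position: [477.2, 205.2, 13.8]
ee_rot: [-0.051, 0.999, -0.001, -0.002]
contact_force: [1.5, -2.5, 7.2]
gripper_width: 13.1
grasp_force: 60.7
```

Call:
send_rows(
  targets=[
    {"gripper": 1,"x": -0.05,"y": 0.02,"z": 0,"ax": 0,"ay": 0,"az": 0},
    {"gripper": 1,"x": 0,"y": 0,"z": 0,"ax": 0,"ay": 0,"az": 0},
  ],
)

```text
clock: 14.87
position: [476.9, 205.1, 13.5]
ee_rot: [-0.051, 0.999, -0.002, -0.002]
contact_force: [0.5, -2.7, 5.7]
gripper_width: 12.9
grasp_force: 60.7
```

```bash
python3 holes.py;  python3 look.py | grep -v extent
```

```text
14.8667 [476.92 205.13  13.48] yaw 5.84 F [ 0.5 -2.7  5.7] T [-0.43 -0.78  0.14]
uv [[282.5, 336.1], [282.5, 408.0]] holes [[541.4, 142.9, 30.0], [527.2, 280.6, 30.0]] mid [534.3  211.74  29.98] dist 138.4 yaw 5.9
move world [0.6 0.6] tool x,y mm -0.7 0.5
14.9167 [476.91 205.12  13.45] yaw 5.84 F [ 1.4 -3.   6.3] T [-0.41 -0.73  0.08]
wrist 35168 plate top z at centre 29.7 slope x 1.10 deg y 0.86 deg
  bar x range [-34.3  30.7]
side 3421 plate top z at centre 28.0 slope x 2.18 deg y 0.87 deg
  bar x range [-33.6  35.6]
```

Call:
send_rows(
  targets=[
    {"gripper": 1,"x": 0,"y": 0,"z": -0.1,"ax": 0,"ay": 0,"az": 0},
    {"gripper": 1,"x": 0,"y": 0,"z": 0,"ax": 0,"ay": 0,"az": 0},
  ],
)

```text
clock: 15.18
position: [477.1, 205.2, 14.0]
ee_rot: [-0.051, 0.999, -0.002, -0.002]
contact_force: [2.1, -4.0, 1.3]
gripper_width: 13.1
grasp_force: 60.0
```

Call:
send_rows(
  targets=[
    {"gripper": 1,"x": 0,"y": 0.04,"z": -0.05,"ax": 0,"ay": 0,"az": 0},
    {"gripper": 1,"x": 0,"y": 0,"z": 0,"ax": 0,"ay": 0,"az": 0},
  ],
)

```text
clock: 15.35
position: [477.1, 205.3, 14.2]
ee_rot: [-0.051, 0.999, -0.002, -0.002]
contact_force: [4.5, -4.0, -0.2]
gripper_width: 13.3
grasp_force: 59.7
```

```bash
python3 holes.py;  python3 look.py | grep -v extent
```

```text
15.35 [477.1  205.35  14.23] yaw 5.82 F [ 4.5 -4.  -0.2] T [-1.17 -1.36  0.08]
uv [[282.7, 336.0], [282.5, 408.0]] holes [[541.0, 143.2, 30.7], [527.1, 280.9, 30.7]] mid [534.07 212.05  30.73] dist 138.4 yaw 5.76
move world [0.8 0.2] tool x,y mm -0.9 0.2
15.4 [477.1  205.33  14.21] yaw 5.82 F [ 4.5 -6.2 -0.3] T [-1.09 -1.35  0.1 ]
wrist 33331 plate top z at centre 30.3 slope x 0.47 deg y 0.82 deg
  bar x range [-34.4  30.8]
side 3546 plate top z at centre 28.8 slope x 1.60 deg y 0.79 deg
  bar x range [-33.5  35.4]
```

Call:
send_rows(
  targets=[
    {"gripper": 1,"x": -0.08,"y": -0.05,"z": 0,"ax": 0,"ay": 0,"az": 0},
    {"gripper": 1,"x": 0,"y": 0,"z": 0,"ax": 0,"ay": 0,"az": 0},
  ],
)

```text
clock: 15.67
position: [477.3, 205.3, 14.3]
ee_rot: [-0.051, 0.999, -0.002, -0.003]
contact_force: [-0.5, -4.1, 1.5]
gripper_width: 13.0
grasp_force: 60.0
```

Call:
send_rows(
  targets=[
    {"gripper": 1,"x": -0.08,"y": -0.05,"z": 0,"ax": 0,"ay": 0,"az": 0},
    {"gripper": 1,"x": 0,"y": 0,"z": 0,"ax": 0,"ay": 0,"az": 0},
  ],
)

```text
clock: 15.83
position: [478.2, 205.3, 14.5]
ee_rot: [-0.051, 0.999, -0.001, -0.003]
contact_force: [-4.5, -2.7, 2.2]
gripper_width: 12.6
grasp_force: 60.0
```

Call:
send_rows(
  targets=[
    {"gripper": 1,"x": -0.08,"y": 0,"z": 0,"ax": 0,"ay": 0,"az": 0},
    {"gripper": 1,"x": 0,"y": 0,"z": 0,"ax": 0,"ay": 0,"az": 0},
  ],
)

```text
clock: 16.0
position: [479.7, 205.7, 14.7]
ee_rot: [-0.051, 0.999, -0.001, -0.002]
contact_force: [-4.8, -2.5, 0.9]
gripper_width: 12.8
grasp_force: 59.9
```

```bash
python3 holes.py;  python3 look.py | grep -v extent
```

```text
16.0 [479.7 205.7  14.7] yaw 5.82 F [-4.8 -2.5  0.9] T [-0.7   1.05 -0.15]
uv [[281.2, 336.1], [280.5, 407.8]] holes [[543.8, 143.7, 31.2], [530.5, 280.9, 31.2]] mid [537.19 212.33  31.2 ] dist 137.8 yaw 5.54
move world [-2.3 -0. ] tool x,y mm 2.3 0.2
16.05 [479.73 205.67  14.74] yaw 5.82 F [-3.8 -2.7  0.5] T [-0.63  1.07 -0.13]
wrist 32275 plate top z at centre 30.7 slope x -0.07 deg y 0.86 deg
  bar x range [-34.4  31.3]
side 3618 plate top z at centre 29.3 slope x 1.19 deg y 0.87 deg
  bar x range [-33.   36.2]
```

Call:
send_rows(
  targets=[
    {"gripper": 1,"x": 0.08,"y": 0,"z": 0,"ax": 0,"ay": 0,"az": -0.5},
    {"gripper": 1,"x": 0.08,"y": 0,"z": 0,"ax": 0,"ay": 0,"az": 0},
    {"gripper": 1,"x": 0,"y": 0,"z": 0,"ax": 0,"ay": 0,"az": 0},
  ],
)

```text
clock: 16.4
position: [479.7, 206.0, 14.9]
ee_rot: [-0.055, 0.998, -0.0, -0.0]
contact_force: [-0.3, -4.3, -2.1]
gripper_width: 12.9
grasp_force: 59.4
```

```bash
python3 holes.py;  python3 look.py | grep -v extent
```

```text
16.4 [479.72 205.98  14.92] yaw 6.32 F [-0.3 -4.3 -2.1] T [-1.22 -0.14 -0.3 ]
uv [[281.0, 335.8], [280.7, 408.1]] holes [[544.2, 143.4, 31.4], [530.0, 281.5, 31.4]] mid [537.1  212.41  31.42] dist 138.8 yaw 5.84
move world [-2.2 -0.1] tool x,y mm 2.2 0.1
16.45 [479.74 206.01  14.95] yaw 6.32 F [ 0.9 -4.3 -3. ] T [-1.31 -0.3  -0.36]
wrist 31887 plate top z at centre 30.9 slope x 0.01 deg y 0.67 deg
  bar x range [-34.7  31. ]
side 3744 plate top z at centre 29.7 slope x 1.23 deg y 0.65 deg
  bar x range [-33.   36.2]
```

Call:
send_rows(
  targets=[
    {"gripper": 1,"x": 0.04,"y": -0.1,"z": 0,"ax": 0,"ay": 0,"az": 0},
    {"gripper": 1,"x": 0.04,"y": -0.08,"z": 0,"ax": 0,"ay": 0,"az": 0},
    {"gripper": 1,"x": 0,"y": 0,"z": 0,"ax": 0,"ay": 0,"az": 0},
  ],
)

```text
clock: 16.8
position: [479.5, 205.3, 15.4]
ee_rot: [-0.056, 0.998, 0.0, 0.0]
contact_force: [-0.7, -1.3, -4.5]
gripper_width: 12.8
grasp_force: 59.2
```

Call:
send_rows(
  targets=[
    {"gripper": 1,"x": 0.04,"y": -0.05,"z": 0.03,"ax": 0,"ay": 0,"az": 0},
    {"gripper": 1,"x": 0.04,"y": -0.05,"z": 0.03,"ax": 0,"ay": 0,"az": 0},
    {"gripper": 1,"x": 0,"y": 0,"z": 0,"ax": 0,"ay": 0,"az": 0},
  ],
)

```text
clock: 17.05
position: [478.9, 204.3, 15.0]
ee_rot: [-0.056, 0.998, 0.0, 0.001]
contact_force: [0.3, -0.3, -2.3]
gripper_width: 13.1
grasp_force: 59.3
```

```bash
python3 holes.py;  python3 look.py | grep -v extent
```

```text
17.05 [478.86 204.29  15.02] yaw 6.42 F [ 0.3 -0.3 -2.3] T [ 0.03 -0.02  0.01]
uv [[281.4, 335.2], [282.1, 407.0]] holes [[543.6, 142.1, 31.5], [527.8, 279.3, 31.5]] mid [535.7  210.7   31.52] dist 138.1 yaw 6.57
move world [-0.8  1.6] tool x,y mm 0.6 1.7
17.1 [478.82 204.25  15.05] yaw 6.43 F [-0.1  0.7 -2.7] T [ 0.05  0.03 -0.03]
wrist 31812 plate top z at centre 30.9 slope x 0.03 deg y 0.57 deg
  bar x range [-34.8  30.8]
side 3739 plate top z at centre 29.8 slope x 1.27 deg y 0.54 deg
  bar x range [-33.8  35.5]
```

Call:
send_rows(
  targets=[
    {"gripper": 1,"x": 0,"y": 0,"z": 0.06,"ax": 0,"ay": 0,"az": 0},
    {"gripper": 1,"x": 0,"y": 0,"z": 0.06,"ax": 0,"ay": 0,"az": 0},
    {"gripper": 1,"x": 0,"y": 0,"z": 0,"ax": 0,"ay": 0,"az": 0},
  ],
)

```text
clock: 17.45
position: [478.8, 203.9, 14.0]
ee_rot: [-0.056, 0.998, 0.0, 0.0]
contact_force: [-0.9, -0.3, -1.2]
gripper_width: 13.3
grasp_force: 59.7
```

```bash
python3 holes.py;  python3 look.py | grep -v extent
```

```text
17.45 [478.78 203.92  13.96] yaw 6.4 F [-0.9 -0.3 -1.2] T [0.09 0.04 0.02]
uv [[281.4, 335.4], [282.2, 407.0]] holes [[543.5, 141.9, 30.5], [527.7, 279.1, 30.5]] mid [535.63 210.5   30.46] dist 138.0 yaw 6.57
move world [-0.7  1.8] tool x,y mm 0.5 1.9
17.5 [478.8 203.9  14. ] yaw 6.4 F [-0.6 -0.1 -0.6] T [0.07 0.09 0.04]
wrist 34162 plate top z at centre 30.1 slope x 0.50 deg y 0.85 deg
  bar x range [-34.6  30.9]
side 3539 plate top z at centre 28.5 slope x 1.60 deg y 0.84 deg
  bar x range [-33.4  35.7]
```

```bash
python3 - <<'E'
from h import *
b,_,W=cloud('side'); g=cv2.cvtColor(b,cv2.COLOR_RGB2GRAY).astype(int)
for u0,v0 in ((281,335),(282,407)): print(g[v0-7:v0+8,u0-7:u0+8])
c,_,_=cloud('scene'); g=cv2.cvtColor(c,cv2.COLOR_RGB2GRAY).astype(int)
m=arm.camera_model('scene');T=np.linalg.inv(np.array(m['cam_to_world']));K=np.array([[m['fx'],0,m['cx']],[0,m['fy'],m['cy']],[0,0,1.]])
s=arm.read_state();M=R.from_quat(s['ee_rot']).as_matrix();p=s['position'];ex=-M[:2,0];ey=M[:2,1]
for sy in(-70,70):
    q=np.r_[p[:2]+56*ex+sy*ey+[4,0],30.]; uv=cv2.projectPoints(q.reshape(1,3),cv2.Rodrigues(T[:3,:3])[0],T[:3,3],K,np.array(m['distortion']))[0].ravel(); print(uv); u0,v0=uv.round().astype(int); print(g[v0-7:v0+8,u0-7:u0+8])
E
```

```text
[[159 160 159 159 160 159 159 159 160 159 160 160 158 154 134]
 [159 159 160 160 160 159 159 159 159 159 159 159 159 156 138]
 [159 160 159 159 158 156 156 156 157 156 156 158 159 156 139]
 [159 159 158 158 152 148 145 145 145 145 147 154 158 157 140]
 [159 160 158 155 143 129 123 124 124 122 130 146 156 156 142]
 [160 160 158 154 136 112 101 105 108 106 115 139 155 157 144]
 [160 159 159 154 133 107 103 114 116 111 112 137 154 158 150]
 [159 160 159 153 134 110 114 126 130 121 115 136 154 159 154]
 [159 159 159 153 135 111 112 125 127 117 112 135 154 159 157]
 [159 159 159 154 138 112 103 108 109 101 106 135 153 160 158]
 [159 160 159 155 145 126 108 104 103 101 114 139 155 159 159]
 [159 159 159 157 153 144 133 130 129 130 136 148 157 159 159]
 [160 159 160 158 157 156 153 151 150 152 153 157 159 159 160]
 [159 159 159 159 159 159 159 158 159 158 159 159 160 160 159]
 [160 160 160 159 160 160 159 160 160 160 160 160 159 159 160]]
[[159 159 158 159 160 158 159 160 159 159 159 159 159 159 159]
 [159 159 159 159 159 159 160 159 158 158 159 159 160 159 159]
 [159 159 159 159 158 159 15
[... 2039 characters left out ...]
5 145]
 [143 145 146 145 146 139 121 105 108 126 140 145 143 142 143]
 [145 146 145 145 146 130 101  78  77  98 131 142 143 143 143]
 [145 145 145 145 145 136 117  99  96 104 129 143 143 140 140]
 [145 145 144 145 147 144 136 128 127 129 135 143 140 139 141]
 [145 145 144 143 143 144 143 140 140 140 140 141 139 139 140]
 [143 143 143 143 143 142 143 141 140 140 141 141 140 141 131]
 [143 144 142 143 142 141 139 139 141 142 140 131 125 117 100]
 [143 142 141 140 140 140 141 141 141 131 121 103  91  85  80]
 [142 140 140 142 141 142 140 132 118 101  84  76  79 102 104]
 [140 140 141 141 141 132 118 101  83  78  79  81  91 113 119]
 [142 142 140 131 119 100  86  81  82 105 114 101 101 108 118]]
```

The side picture shows the pin tips as bright spots in the dark holes. The slot pin is well placed; the round-hole pin sits about 1.4 mm to +x, so I take off about 0.55° of yaw and add 0.7 mm in +x.

Call:
send_rows(
  targets=[
    {"gripper": 1,"x": -0.07,"y": 0.03,"z": 0,"ax": 0,"ay": 0,"az": 0.3},
    {"gripper": 1,"x": 0,"y": 0,"z": 0,"ax": 0,"ay": 0,"az": 0.25},
    {"gripper": 1,"x": 0,"y": 0,"z": 0,"ax": 0,"ay": 0,"az": 0},
  ],
)

```text
clock: 17.95
position: [478.8, 203.8, 13.2]
ee_rot: [-0.051, 0.999, -0.0, -0.001]
contact_force: [-1.2, -0.6, -3.2]
gripper_width: 13.1
grasp_force: 59.2
```

```bash
cat > pin.py <<'E'
exec(open('holes.py').read())
b,_,W=cloud('side'); g=cv2.cvtColor(b,cv2.COLOR_RGB2GRAY).astype(int)
for u0,v0 in ((281,335),(282,407)): print(g[v0-4:v0+6,u0-5:u0+6])
E
python3 pin.py;  python3 look.py | grep -v extent
```

```text
17.95 [478.76 203.75  13.21] yaw 5.8 F [-1.2 -0.6 -3.2] T [0.01 0.04 0.02]
uv [[282.1, 334.9], [281.6, 406.9]] holes [[542.5, 140.4, 29.7], [528.9, 278.6, 29.7]] mid [535.69 209.51  29.71] dist 138.8 yaw 5.62
move world [-0.8  2.8] tool x,y mm 0.5 2.9
[[160 158 155 147 143 141 139 138 139 146 155]
 [159 159 150 131 119 116 115 111 115 133 151]
 [159 157 145 119 100 102 102  96  99 123 148]
 [159 158 144 119 106 112 115 108 100 122 147]
 [160 158 145 121 117 126 129 118 106 123 147]
 [160 158 146 121 115 125 127 116 104 124 148]
 [159 157 146 120 107 112 112 104 103 128 150]
 [159 158 149 127 112 112 111 109 117 136 153]
 [158 158 153 142 135 134 133 135 139 149 157]
 [160 159 159 156 154 153 153 153 154 157 158]]
[[159 159 157 153 149 148 150 153 157 159 159]
 [158 156 149 137 128 124 128 140 149 156 159]
 [157 149 131 114 109 109 113 121 137 152 158]
 [155 139 119 109 118 126 123 117 129 148 156]
 [152 135 115 115 130 135 131 121 127 146 156]
 [154 137 118 118 129 134 129 123 131 147 157]
 [155 145 127 120 124 126 125 126 138 152 158]
 [158 153 141 129 124 124 126 135 147 156 159]
 [159 157 153 146 140 139 142 149 156 158 159]
 [159 159 157 156 154 153 155 157 158 159 160]]
18.05 [478.84 203.81  13.25] yaw 5.82 F [-0.3  0.2 -3.6] T [-0.    0.01  0.02]
wrist 36401 plate top z at centre 29.6 slope x 0.30 deg y 0.48 deg
  bar x range [-34.5  31.1]
side 3440 plate top z at centre 27.9 slope x 1.33 deg y 0.44 deg
  bar x range [-33.5  35.6]
```

Call:
send_rows(
  targets=[
    {"gripper": 1,"x": 0,"y": 0,"z": 0.1,"ax": 0,"ay": 0,"az": 0},
    {"gripper": 1,"x": 0,"y": 0,"z": 0.1,"ax": 0,"ay": 0,"az": 0},
    {"gripper": 1,"x": 0,"y": 0,"z": 0,"ax": 0,"ay": 0,"az": 0},
  ],
)

```text
clock: 18.4
position: [478.9, 203.9, 11.4]
ee_rot: [-0.051, 0.999, -0.0, -0.0]
contact_force: [-1.0, -1.0, -3.8]
gripper_width: 13.0
grasp_force: 59.2
```

```bash
python3 pin.py;  python3 look.py | grep -v extent
```

```text
18.4 [478.94 203.91  11.36] yaw 5.83 F [-1.  -1.  -3.8] T [ 0.03  0.01 -0.02]
uv [[282.0, 335.7], [281.6, 407.8]] holes [[542.8, 141.1, 27.9], [529.0, 279.5, 27.9]] mid [535.89 210.33  27.86] dist 139.1 yaw 5.7
move world [-1.  2.] tool x,y mm 0.8 2.1
[[160 159 156 151 149 149 150 149 149 152 157]
 [159 158 152 138 131 131 131 130 131 142 153]
 [160 157 146 123 111 112 114 109 111 130 150]
 [159 155 142 118 110 115 119 111 105 126 148]
 [159 155 141 119 116 126 129 119 109 126 149]
 [159 156 142 119 116 126 127 115 106 127 149]
 [160 157 144 119 104 108 108 100 102 130 152]
 [159 158 147 124 103 100  99  97 109 135 152]
 [160 158 152 138 125 125 125 124 131 145 156]
 [159 158 155 150 147 149 149 148 150 155 158]]
[[160 157 156 154 153 153 155 156 158 158 158]
 [159 157 151 142 136 137 140 149 155 158 159]
 [157 151 138 124 118 121 125 134 145 154 158]
 [155 141 123 115 121 128 127 125 135 150 157]
 [152 134 115 116 130 136 131 123 130 147 156]
 [151 132 113 116 129 134 128 121 129 147 157]
 [153 137 117 114 120 123 120 120 134 150 158]
 [156 146 132 119 115 115 117 127 142 155 158]
 [158 154 146 137 130 127 132 143 153 158 159]
 [159 157 156 153 148 147 151 154 158 159 159]]
18.5 [479.07 203.96  11.55] yaw 5.83 F [ 0.7 -0.4 -4.1] T [-0.07  0.03  0.02]
wrist 41759 plate top z at centre 28.2 slope x 0.61 deg y 0.50 deg
  bar x range [-34.6  30.9]
side 3455 plate top z at centre 26.1 slope x 1.32 deg y 0.52 deg
  bar x range [-32.3  35.4]
```

Both pins are entering with no force. I keep lowering.

Call:
send_rows(
  targets=[
    {"gripper": 1,"x": 0,"y": 0,"z": 0.1,"ax": 0,"ay": 0,"az": 0},
    {"gripper": 1,"x": 0,"y": 0,"z": 0.1,"ax": 0,"ay": 0,"az": 0},
    {"gripper": 1,"x": 0,"y": 0,"z": 0,"ax": 0,"ay": 0,"az": 0},
  ],
)

```text
clock: 18.85
position: [479.2, 204.1, 9.6]
ee_rot: [-0.051, 0.999, -0.0, 0.0]
contact_force: [0.3, 0.0, -3.7]
gripper_width: 13.1
grasp_force: 59.3
```

Call:
send_rows(
  targets=[
    {"gripper": 1,"x": 0,"y": 0,"z": 0.1,"ax": 0,"ay": 0,"az": 0},
    {"gripper": 1,"x": 0,"y": 0,"z": 0,"ax": 0,"ay": 0,"az": 0},
  ],
)

```text
clock: 19.02
position: [479.4, 204.2, 8.9]
ee_rot: [-0.051, 0.999, 0.0, 0.0]
contact_force: [0.6, 0.5, -1.2]
gripper_width: 13.5
grasp_force: 59.7
```

```bash
python3 look.py | grep -v extent
```

```text
19.0167 [479.4  204.21   8.89] yaw 5.85 F [ 0.6  0.5 -1.2] T [-0.21  0.12 -0.01]
wrist 48942 plate top z at centre 25.8 slope x 0.61 deg y 0.10 deg
  bar x range [-34.6  31. ]
side 3713 plate top z at centre 23.6 slope x 0.86 deg y 0.03 deg
  bar x range [-32.8  35.2]
```

Call:
send_rows(
  targets=[
    {"gripper": 1,"x": 0,"y": 0,"z": 0.1,"ax": 0,"ay": 0,"az": 0},
    {"gripper": 1,"x": 0,"y": 0,"z": 0,"ax": 0,"ay": 0,"az": 0},
  ],
)

```text
clock: 19.28
position: [479.7, 204.4, 8.2]
ee_rot: [-0.051, 0.999, 0.0, 0.0]
contact_force: [0.1, -0.6, 1.5]
gripper_width: 12.8
grasp_force: 60.2
```

Call:
send_rows(
  targets=[
    {"gripper": 1,"x": 0,"y": 0,"z": 0.08,"ax": 0,"ay": 0,"az": 0},
    {"gripper": 1,"x": 0,"y": 0,"z": 0,"ax": 0,"ay": 0,"az": 0},
  ],
)

```text
clock: 19.45
position: [479.9, 204.5, 7.8]
ee_rot: [-0.051, 0.999, 0.0, 0.001]
contact_force: [0.2, -0.3, 6.1]
gripper_width: 13.1
grasp_force: 60.7
```

```bash
python3 look.py | grep -v extent
```

```text
19.45 [479.91 204.46   7.78] yaw 5.88 F [ 0.2 -0.3  6.1] T [-0.25  0.48  0.02]
wrist 50303 plate top z at centre 24.8 slope x -0.04 deg y -0.00 deg
  bar x range [-34.7  31.4]
side 3770 plate top z at centre 22.6 slope x 0.16 deg y -0.09 deg
  bar x range [-33.3  35.4]
```

The plate lies level at the predicted height. I release and rise.

Call:
send_rows(
  targets=[
    {"gripper": -1,"x": 0,"y": 0,"z": 0,"ax": 0,"ay": 0,"az": 0},
    {"gripper": -1,"x": 0,"y": 0,"z": 0,"ax": 0,"ay": 0,"az": 0},
    {"gripper": -1,"x": 0,"y": 0,"z": 0,"ax": 0,"ay": 0,"az": 0},
    {"gripper": -1,"x": 0,"y": 0,"z": 0,"ax": 0,"ay": 0,"az": 0},
    {"gripper": -1,"x": 0,"y": 0,"z": 0,"ax": 0,"ay": 0,"az": 0},
  ],
)

```text
clock: 19.97
position: [479.1, 204.0, 6.7]
ee_rot: [-0.051, 0.999, -0.0, -0.0]
contact_force: [1.3, 0.4, 0.7]
gripper_width: 72.8
grasp_force: 0.0
```

Call:
send_rows(
  targets=[
    {"gripper": -1,"x": 0,"y": 0,"z": -1,"ax": 0,"ay": 0,"az": 0},
    {"gripper": -1,"x": 0,"y": 0,"z": -2,"ax": 0,"ay": 0,"az": 0},
    {"gripper": -1,"x": 0,"y": 0,"z": -3,"ax": 0,"ay": 0,"az": 0},
    {"gripper": -1,"x": 0,"y": 0,"z": -3,"ax": 0,"ay": 0,"az": 0},
    {"gripper": -1,"x": 0,"y": 0,"z": -3,"ax": 0,"ay": 0,"az": 0},
  ],
)

```text
clock: 20.38
position: [479.0, 203.9, 128.8]
ee_rot: [-0.051, 0.999, -0.0, 0.0]
contact_force: [0.2, 0.5, 0.4]
gripper_width: 85.5
grasp_force: 0.0
```

Call:
send_rows(
  targets=[
    {"gripper": -1,"x": 0,"y": 0,"z": -2,"ax": 0,"ay": 0,"az": 0},
    {"gripper": -1,"x": 0,"y": 0,"z": 0,"ax": 0,"ay": 0,"az": 0},
    {"gripper": -1,"x": 0,"y": 0,"z": 0,"ax": 0,"ay": 0,"az": 0},
  ],
)

```text
clock: 20.63
position: [479.6, 204.5, 148.8]
ee_rot: [-0.051, 0.999, 0.001, 0.002]
contact_force: [-0.4, -0.2, -0.4]
gripper_width: 85.3
grasp_force: 0.0
```

```bash
cat > seat.py <<'E'
from h import *
exec(open('st.py').read().split('\n',1)[1])
im,_,W=cloud('wrist'); _,_,Ws=cloud('side'); th=np.radians(5.9); E=np.array([[np.cos(th),-np.sin(th)],[np.sin(th),np.cos(th)]])
for n,w in (('wrist',W),('side',Ws)):
    q=w.reshape(-1,3).copy(); q[:,:2]=(q[:,:2]-[480,204.6])@E
    a=q[(np.abs(q[:,0])<70)&(np.abs(q[:,1])<95)&(np.abs(q[:,1])>18)&(np.abs(q[:,2]-24)<10)]
    # drop window areas by residual
    for _ in range(4):
        A=np.c_[a[:,:2],np.ones(len(a))]; c=np.linalg.lstsq(A,a[:,2],rcond=None)[0]; a=a[np.abs(a[:,2]-A@c)<2.5]
    print(n,len(a),'top z %.1f slope %.2f %.2f'%(c[2],*np.degrees(c[:2])))
    g=q[(q[:,2]>59)&(q[:,2]<80)&(np.abs(q[:,1]-20)<50)&(q[:,0]>80)]; print('post (template frame x,y)',len(g),g.mean(0).round(1) if len(g) else '', (np.r_[480,204.6]+E@g.mean(0)[:2]).round(1) if len(g) else '')
save(im,'w5.png')
E
python3 seat.py
```

```text
20.6333 [479.64 204.55 148.82] yaw 5.83 F [-0.4 -0.2 -0.4] T [-0.03  0.04  0.01]
wrist 18886 top z 23.4 slope -0.05 -0.10
post (template frame x,y) 352 [115.5  12.6  66.1] [593.6 229. ]
side 3845 top z 22.5 slope 0.27 -0.02
post (template frame x,y) 103 [119.7  16.7  66.4] [597.3 233.5]
```

Seated and flat (plate top z≈23.4, slope ≈0). Now to the catch post.

Call:
send_rows(
  targets=[
    {"gripper": -1,"x": -2,"y": 0.4,"z": 0,"ax": 0,"ay": 0,"az": 0},
    {"gripper": -1,"x": -3.2,"y": 0.4,"z": 0,"ax": 0,"ay": 0,"az": 0},
    {"gripper": -1,"x": -3.5,"y": 0.4,"z": 1,"ax": 0,"ay": 0,"az": 0},
    {"gripper": -1,"x": -2,"y": 0.16,"z": 3,"ax": 0,"ay": 0,"az": 0},
    {"gripper": -1,"x": -1,"y": 0,"z": 3,"ax": 0,"ay": 0,"az": 0},
  ],
)

```text
clock: 21.15
position: [596.9, 230.2, 75.2]
ee_rot: [-0.051, 0.999, 0.0, 0.001]
contact_force: [-0.3, 0.2, -0.1]
gripper_width: 85.4
grasp_force: 0.0
```

Call:
send_rows(
  targets=[
    {"gripper": -1,"x": 0,"y": 0,"z": 0.8,"ax": 0,"ay": 0,"az": 0},
    {"gripper": -1,"x": 0,"y": 0,"z": 0,"ax": 0,"ay": 0,"az": 0},
    {"gripper": -1,"x": 0,"y": 0,"z": 0,"ax": 0,"ay": 0,"az": 0},
  ],
)

```text
clock: 21.4
position: [593.5, 229.0, 68.2]
ee_rot: [-0.051, 0.999, -0.001, -0.001]
contact_force: [-0.2, 1.0, 0.8]
gripper_width: 85.5
grasp_force: 0.0
```

```bash
python3 seat.py; python3 - <<'E'
from h import *
im,d,W=cloud('wrist'); g=cv2.cvtColor(im,cv2.COLOR_RGB2GRAY)
k=(W[...,2]>58)&(W[...,2]<75)&(np.abs(W[...,0]-597)<25)&(np.abs(W[...,1]-231)<25)
ys,xs=np.where(k); print(len(xs), xs.min() if len(xs) else 0,xs.max() if len(xs) else 0,ys.min() if len(xs) else 0,ys.max() if len(xs) else 0)
q=W[k]; q=q[q[:,2]>64.]; print(cv2.minAreaRect(q[:,:2].astype(np.float32)),q[:,2].max())
E
```

```text
21.4 [593.46 228.99  68.19] yaw 5.86 F [-0.2  1.   0.8] T [ 0.02 -0.03  0.02]
wrist 32259 top z 25.8 slope 0.59 0.09
post (template frame x,y) 907 [118.   14.3  69.5] [595.9 230.9]
side 771 top z 22.3 slope -0.11 0.16
post (template frame x,y) 0  
880 309 336 261 293
((597.028564453125, 230.66641235351562), (16.481725692749023, 15.603470802307129), 6.554652690887451) 71.37402648993879
```

Call:
send_rows(
  targets=[
    {"gripper": -1,"x": -0.36,"y": 0.13,"z": 1.5,"ax": 0,"ay": 0,"az": 0},
    {"gripper": -1,"x": 0,"y": 0,"z": 2,"ax": 0,"ay": 0,"az": 0},
    {"gripper": -1,"x": 0,"y": 0,"z": 1.4,"ax": 0,"ay": 0,"az": 0},
    {"gripper": -1,"x": 0,"y": 0,"z": 0.8,"ax": 0,"ay": 0,"az": 0},
    {"gripper": -1,"x": 0,"y": 0,"z": 0,"ax": 0,"ay": 0,"az": 0},
  ],
)

```text
clock: 21.97
position: [596.8, 230.9, 11.5]
ee_rot: [-0.051, 0.999, -0.0, -0.001]
contact_force: [0.3, 0.1, -0.1]
gripper_width: 85.1
grasp_force: 0.0
```

Call:
send_rows(
  targets=[
    {"gripper": 1,"x": 0,"y": 0,"z": 0,"ax": 0,"ay": 0,"az": 0},
    {"gripper": 1,"x": 0,"y": 0,"z": 0,"ax": 0,"ay": 0,"az": 0},
    {"gripper": 1,"x": 0,"y": 0,"z": 0,"ax": 0,"ay": 0,"az": 0},
    {"gripper": 1,"x": 0,"y": 0,"z": 0,"ax": 0,"ay": 0,"az": 0},
    {"gripper": 1,"x": 0,"y": 0,"z": 0,"ax": 0,"ay": 0,"az": 0},
  ],
)

```text
clock: 22.38
position: [598.0, 231.4, 12.7]
ee_rot: [-0.051, 0.999, 0.0, 0.001]
contact_force: [0.3, 0.6, 0.6]
gripper_width: 25.5
grasp_force: 0.0
```

Call:
send_rows(
  targets=[
    {"gripper": 1,"x": 0,"y": 0,"z": 0,"ax": 0,"ay": 0,"az": 0},
    {"gripper": 1,"x": 0,"y": 0,"z": 0,"ax": 0,"ay": 0,"az": 0},
    {"gripper": 1,"x": 0,"y": 0,"z": 0,"ax": 0,"ay": 0,"az": 0},
  ],
)

```text
clock: 22.63
position: [598.4, 232.5, 12.7]
ee_rot: [-0.051, 0.999, 0.001, 0.001]
contact_force: [-0.6, 4.6, 2.7]
gripper_width: 15.0
grasp_force: 61.0
```

Call:
send_rows(
  targets=[
    {"gripper": 1,"x": 0.3,"y": -0.05,"z": 0,"ax": 0,"ay": 0,"az": 0},
    {"gripper": 1,"x": 0.4,"y": -0.05,"z": 0,"ax": 0,"ay": 0,"az": 0},
    {"gripper": 1,"x": 0.4,"y": 0,"z": 0,"ax": 0,"ay": 0,"az": 0},
    {"gripper": 1,"x": 0.4,"y": 0,"z": 0,"ax": 0,"ay": 0,"az": 0},
    {"gripper": 1,"x": 0.3,"y": 0,"z": 0,"ax": 0,"ay": 0,"az": 0},
  ],
)

```text
clock: 23.05
position: [581.5, 230.7, 12.8]
ee_rot: [-0.052, 0.999, 0.002, 0.003]
contact_force: [1.0, 7.2, 0.8]
gripper_width: 14.7
grasp_force: 60.7
```

Call:
send_rows(
  targets=[
    {"gripper": 1,"x": 0.3,"y": 0,"z": 0,"ax": 0,"ay": 0,"az": 0},
    {"gripper": 1,"x": 0.3,"y": 0,"z": 0,"ax": 0,"ay": 0,"az": 0},
    {"gripper": 1,"x": 0.2,"y": 0,"z": 0,"ax": 0,"ay": 0,"az": 0},
    {"gripper": 1,"x": 0,"y": 0,"z": 0,"ax": 0,"ay": 0,"az": 0},
  ],
)

```text
clock: 23.38
position: [573.1, 229.7, 12.7]
ee_rot: [-0.052, 0.999, 0.002, 0.002]
contact_force: [-0.7, 6.9, 1.1]
gripper_width: 14.8
grasp_force: 60.8
```

Call:
send_rows(
  targets=[
    {"gripper": 1,"x": 0.1,"y": 0.1,"z": 0,"ax": 0,"ay": 0,"az": 0},
    {"gripper": 1,"x": 0.1,"y": 0.1,"z": 0,"ax": 0,"ay": 0,"az": 0},
    {"gripper": 1,"x": 0.1,"y": 0,"z": 0,"ax": 0,"ay": 0,"az": 0},
    {"gripper": 1,"x": 0,"y": 0,"z": 0,"ax": 0,"ay": 0,"az": 0},
  ],
)

```text
clock: 23.72
position: [571.4, 229.7, 12.7]
ee_rot: [-0.051, 0.999, 0.001, 0.003]
contact_force: [5.8, 0.7, 0.4]
gripper_width: 14.8
grasp_force: 60.6
```

Call:
send_rows(
  targets=[
    {"gripper": 1,"x": 0.15,"y": 0,"z": 0,"ax": 0,"ay": 0,"az": 0},
    {"gripper": 1,"x": 0.15,"y": 0,"z": 0,"ax": 0,"ay": 0,"az": 0},
    {"gripper": 1,"x": 0,"y": 0,"z": 0,"ax": 0,"ay": 0,"az": 0},
    {"gripper": 1,"x": 0,"y": 0,"z": 0,"ax": 0,"ay": 0,"az": 0},
  ],
)

```text
clock: 24.05
position: [571.4, 229.8, 12.8]
ee_rot: [-0.052, 0.999, 0.001, 0.005]
contact_force: [14.3, -1.0, -4.7]
gripper_width: 14.8
grasp_force: 59.8
```

The catch is at its stop: 27 mm of travel, then 14 N with no further motion. I unload, open and rise.

Call:
send_rows(
  targets=[
    {"gripper": 1,"x": -0.3,"y": 0,"z": 0,"ax": 0,"ay": 0,"az": 0},
    {"gripper": -1,"x": 0,"y": 0,"z": 0,"ax": 0,"ay": 0,"az": 0},
    {"gripper": -1,"x": 0,"y": 0,"z": 0,"ax": 0,"ay": 0,"az": 0},
    {"gripper": -1,"x": 0,"y": 0,"z": 0,"ax": 0,"ay": 0,"az": 0},
    {"gripper": -1,"x": 0,"y": 0,"z": 0,"ax": 0,"ay": 0,"az": 0},
  ],
)

```text
clock: 24.47
position: [567.5, 228.3, 11.3]
ee_rot: [-0.051, 0.999, -0.001, -0.001]
contact_force: [0.2, 0.2, -0.4]
gripper_width: 63.0
grasp_force: 0.0
```

Call:
send_rows(
  targets=[
    {"gripper": -1,"x": 0,"y": 0,"z": 0,"ax": 0,"ay": 0,"az": 0},
    {"gripper": -1,"x": 0,"y": 0,"z": -1,"ax": 0,"ay": 0,"az": 0},
    {"gripper": -1,"x": 0,"y": 0,"z": -3,"ax": 0,"ay": 0,"az": 0},
    {"gripper": -1,"x": 0,"y": 0,"z": -4,"ax": 0,"ay": 0,"az": 0},
    {"gripper": -1,"x": 0,"y": 0,"z": -4,"ax": 0,"ay": 0,"az": 0},
  ],
)

```text
clock: 24.88
position: [567.8, 228.6, 133.1]
ee_rot: [-0.051, 0.999, -0.001, -0.001]
contact_force: [0.7, 0.7, -0.1]
gripper_width: 85.3
grasp_force: 0.0
```

Call:
send_rows(
  targets=[
    {"gripper": -1,"x": 2,"y": 0,"z": -3,"ax": 0,"ay": 0,"az": 0},
    {"gripper": -1,"x": 2,"y": 0,"z": -2,"ax": 0,"ay": 0,"az": 0},
    {"gripper": -1,"x": 0,"y": 0,"z": 0,"ax": 0,"ay": 0,"az": 0},
    {"gripper": -1,"x": 0,"y": 0,"z": 0,"ax": 0,"ay": 0,"az": 0},
  ],
)

```text
clock: 25.22
position: [528.7, 225.5, 184.4]
ee_rot: [-0.051, 0.999, 0.001, 0.002]
contact_force: [0.1, 0.5, -0.0]
gripper_width: 85.5
grasp_force: 0.0
```

```bash
python3 seat.py; python3 - <<'E'
from h import *
a,_,W=cloud('wrist'); b,_,_=cloud('side')
q=W.reshape(-1,3); q=q[(q[:,2]>62)&(q[:,2]<75)&(np.abs(q[:,0]-575)<30)&(np.abs(q[:,1]-229)<25)]; print('post',len(q),q.mean(0))
save(np.hstack([cv2.resize(a,(460,345)),cv2.resize(b[310:460,225:373],(340,345),interpolation=cv2.INTER_CUBIC)]),'fin.png')
E
```

```text
25.2167 [528.72 225.53 184.4 ] yaw 5.88 F [ 0.1  0.5 -0. ] T [ 0.   -0.02  0.04]
wrist 17215 top z 23.1 slope 0.10 -0.07
post (template frame x,y) 299 [90.5 13.  66.6] [568.7 226.8]
side 3561 top z 22.3 slope 0.41 0.11
post (template frame x,y) 82 [93.5 16.7 65.9] [571.3 230.8]
post 303 [569.62191894 227.26333687  68.24018664]
```

View pics/fin.png

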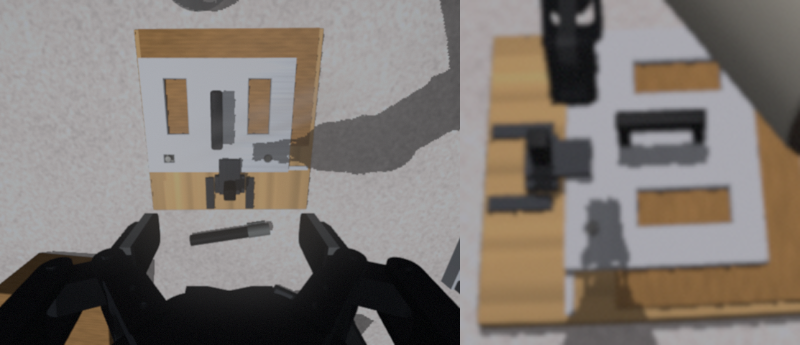

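The final picture shows the template flat with a pin in each hole and the catch tongue over its far edge at about (230,165). The post sits at template x ≈ 93, which is the home position.

```bash
python3 -c "
from bench import arm
print(arm.job_done())"
```

```text
the job is handed in; nothing more can be done
None
```

I handed the job in at about 25 s: the template lies flat on the carton blank with both pins in its holes, the catch is fully home over its edge, and the gripper is clear of everything.

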